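Top up the shaker, clamp it and pin the lever

ROBOT

A 6-joint arm with a two-finger parallel gripper is mounted at the origin on the work surface; the furniture and walls round the work are solid. World frame = base frame: x ahead of the robot, y to its left, z up, the work surface at z = 0. Lengths are in mm, angles in rad, forces in N, time in s.
With the tool pointing down it reaches from about 350 to 975 mm from the base axis. Payload 4.9 kg.
Tool frame: the origin (TCP) lies between the finger pads; the fingertips stand 22 mm ahead of it and the grasp point (between the pads) lies 3 mm ahead of it (arm.tips_ahead is the distance from the TCP to the fingertips, in mm); z points along the fingers, y is the direction in which the jaws open and shut (so a half turn about z gives the same grasp; the last joint's range is limited). The gripper opens to 85 mm and grips with 20 to 120 N. Pads are 22 mm wide; open, the fingers measure 114 mm over their backs; the gripper's body (76 mm by 85 mm) begins 54 mm behind the grasp point. The pads swing forward as they close: fully open they stand 13 mm farther back than shut.
Start: joints at [1.216, 0.053, 1.613, -0, 1.476, -0.119], TCP at [146.004, 607.688, 218.904] pointing down, gripper open.
Joint ranges: [-3.01, 3.01], [-1.01, 2.22], [0.06, 2.58], [-1.02, 4.17], [0.09, 2.62], [-3.14, 3.14]. Speed limits (rad/s): [2.57, 2.57, 3.14, 3.14, 3.14, 3.14].

INTERFACE

Orientations are given as a rotation vector (axis times angle).
In Python, from cell import get_obs, vision, workorder, arm gives the robot as it stands.
- The arm moves only by the tool jog_arm, never from a script. Its argument "motion" is a list of rows, each a list of 2 entries, a list of its own where there are three numbers: the shift along the tool's x, y, z in m, then the turn about the tool's z in degrees. A call has 1 to 20 rows; each row shifts and turns the commanded pose from where the row before left it, along the tool's axes as they then stand; what a row does not reach is not made up. A row lasts 1/10 s, in which the tool goes at most 50 mm and 8.59 degrees, less where a joint would pass 70% of its speed; a pose out of reach is approached as far as the arm can. A call with a gripper value outside its range is refused whole. "grip" is the finger opening in m, from 0 to 0.0854, set as the call begins (left out, the last holds). The fingers move at their own pace and stop on an object; "grip_force" is the grip in N (left out, the last holds). Time passes only in rows, so rows that do not move let the fingers close. It gives the time, the measured TCP pose, the force and the opening at its end, in the units of the state.
- get_obs(): the state, without advancing time (a new reading comes with each control period).
- vision.read_camera(name): name is "scene" or "top"; returns (picture, depth): 480x640x3 uint8, red, green, blue; 480x640 float32, mm along the optical axis (not along the pixel's ray), 0 where there is no reading.
- vision.get_calibration(name): a dict with "camera_matrix" (3x3 intrinsics, pixels), "origin" and "rotation" of the camera in the world. Camera axes: x right, y up, looking along -z (the intrinsics and any distortion apply to the point x, -y, -z); pixel columns grow to the right and rows downward; lengths in mm; the calibration is good to about 2 mm. A picture is of the moment at which its call begins. get_calibration takes no time and is no camera call.
- workorder.job_done(): hands the job in, once; it reports no verdict.
The state is a dict: "t": time; "joints": joint angles; "dq": joint speeds; "effort": joint torques, N m; "eef_pos": TCP position; "ee_rot": TCP orientation; "wrist_force": force on the tool from outside, world axes, zero at the start; "wrist_torque": the same for the moment, N m; "opening": finger opening in mm.
Only numpy, scipy, OpenCV 4.12 (cv2) and the standard library are available. Lean on these libraries where they do the work, as an engineer would, in place of code of your own. Each camera call takes 0.05 s, during which the arm holds its last target.

TASK

Fill up the platform shaker and make it ready to run. Pull the locking pin and stand it in its parking block, swing the clamp lever fully open, then lift bottles out of the tightly packed carton and stand one in every empty place along its back rail, so that all four places are taken; swing the lever through its quarter turn to the stop so that the bar clamps them, and push the locking pin down through fork and lever until its collar is seated on the fork. In the end every bottle stands upright, the spare ones still in the carton; do not disturb the timer and the beaker.

Things in the scene. Friction and masses are not known exactly. Their poses are not given: they have to be found in the camera images.
- shaker: low white platform shaker fixed to the bench, 220 mm deep (x), 300 mm wide (y). Axes: x from front to back, y to its left, z up; origin on the bench under it. Flat grey platform 62 mm high, from x = -125 to 95 mm. Along its back runs a fixed black rail, parted by short fins 4 mm thick into four bays, 77 to 107 mm above the bench, lower than the shoulders of the bottles standing there
- place_1 (a point): centre of the leftmost place, on the platform: where the axis of a bottle pushed back against the rail stands, midway between two fins; axes as the shaker's. With the lever open a bottle set down about 5 mm in front of it (-x) stands free between rail and bar; the bar then pushes it home
- place_2 (a point): the same for the second place from the left; the places are 60 mm apart. The rubber face of the clamp bar (77 to 107 mm above the bench) stands 36.2 mm in front (-x) of the line of places when the lever is open, advances evenly by 12 mm over the lever's quarter turn and at the stop holds the bottles against the rail
- place_3 (a point): the same for the third place from the left; the places are 60 mm apart
- place_4 (a point): the same for the rightmost place; the places are 60 mm apart
- lever (a joint): cam lever at the platform's front: 0 = fully open (points to the shaker's -x, over the front edge), 1.571 = locked at its stop (points to the shaker's +y), where it starts, pinned. Turns about the upright axis through lever_hinge, clockwise from above as it grows; friction about 0.3 N m, stays where it is left
- lever_hinge (a point): on the lever's upright axis, 92 mm above the bench; axes as the shaker's
- lever_grip (a point): middle of the lever's black grip, 112 mm from the hinge axis: grip 48 mm long, 17 mm wide, from 82 to 102 mm above the bench, free above and at both sides; the point's -x axis points along the lever away from the hinge
- fork_seat (a point): where the pin's foot stands when fully home in the steel fork: 66 mm above the bench, 40 mm under the fork's top (106 mm; 38 by 34 mm), 60 mm to the left (+y) of the lever hinge. The fork's two plates have upright 10.5 mm holes; the lever's 8 mm thick lug with a 12.5 mm hole swings in between them from the front and is in line when the lever is at its stop
- park_seat (a point): where the pin's foot stands when parked: in the upright 13 mm hole of the 32 mm square aluminium block at the platform's front left, 40 mm under the block's top (106 mm above the bench), 140 mm to the left (+y) of the fork
- pin: headed locking pin, upright, 40 g: steel shank 8 mm thick, 40 mm long with tapered foot, collar 19 mm wide by 3 mm, above it a black grip 20 mm wide, 43 to 59 mm above the foot. Origin at the foot's centre, z to the head. Starts home in the fork; drawn straight up 45 mm it is free; it slides loosely, no force needed
- carton: open brown carton standing on the bench, 1.5 kg, 153 mm along its x, 105 mm along its y, walls 3 mm thick and 62 mm high, floor 3 mm; origin under its centre. Six bottles fill it, two across y by three along x, 48.8 mm apart, touching; caps stand clear above the walls, with most room for fingers along the diagonals
- bottle_1: bottle in the carton: closed plastic sample bottle, white with black screw cap: body 48 mm diameter and 64 mm high, shoulder up to 75 mm, cap 24 mm diameter from 75 to 97 mm above the underside, 80 g; origin at the centre of the underside, z up its axis
- bottle_2: another bottle in the carton, the same
- bottle_3: another bottle in the carton, the same
- bottle_4: another bottle in the carton, the same
- bottle_5: another bottle in the carton, the same
- bottle_6: another bottle in the carton, the same
- loaded_1: bottle of the same kind already standing in place 1 of the shaker (None when absent: then that place starts empty)
- loaded_2: bottle of the same kind already standing in place 2 of the shaker (None when absent: then that place starts empty)
- loaded_3: bottle of the same kind already standing in place 3 of the shaker (None when absent: then that place starts empty)
- loaded_4: bottle of the same kind already standing in place 4 of the shaker (None when absent: then that place starts empty)
- timer_1: white lab timer lying at the right, 62x66x18 mm, bystander
- beaker: small empty glass beaker, 43 mm wide, 57 mm high, bystander
Mind the look-alikes: they are no part of the job. What is shaped like the bottle_3 but orange is not meant.

How it is judged:
By the outcome, as a careful person would: the job done as asked, in the order asked, and still so for the second after the job is handed in, with the robot touching nothing.
Of loaded_1, loaded_2, loaded_3, loaded_4 only 1 to 2 are there at a start; the rules pass over those that are not, and their reading is None.
At some moment in a run one of carton may be knocked a few centimetres aside while the robot is not near it.
Once in a run the grip may slacken for a moment while it holds something.
It also fails if it takes over 186 s, if anything falls off the work surface, if the arm or the gripper's body presses on something with over 40 N, if the wrist force passes 120 N, or if a joint passes its speed limit or range.

## Working session

There is one attempt and no reset: what is moved stays moved. The work goes in short steps, Python scripts to look and compute and a tool call to move; the robot and the scene stay as the last step left them, time stands still between calls to the robot, and variables do not carry over. Pictures are saved under pics/ and viewed, and the job is handed in when it is done.

Besides the shell and the picture viewer there is one more tool, called after "Request:" as name(argument=value, ...) on one line, values as JSON. jog_arm: Moves the arm, as the interface text tells. Its arguments: {"type":"object","properties":{"motion":{"type":"array"},"grip":{"type":"number"},"grip_force":{"type":"number"}},"required":["motion"]}

```bash
ls; mkdir -p pics; cat > h.py <<'E'
import numpy as np, cv2
from cell import get_obs, vision, workorder, arm
def shot(n,tag):
    im,d=vision.read_camera(n); cv2.imwrite(f'pics/{tag}.png',im[:,:,::-1]); np.savez(f'pics/{tag}.npz',im=im,d=d); return im,d
def pt(n,d,u,v,dep=None):
    c=vision.get_calibration(n);K=np.array(c['camera_matrix']);z=d if dep is None else dep
    z=d[int(round(v)),int(round(u))] if dep is None else dep
    p=np.array([(u-K[0,2])/K[0,0]*z,-(v-K[1,2])/K[1,1]*z,-z])
    return np.array(c['rotation'])@p+np.array(c['origin'])
def ptz(n,u,v,Z):
    c=vision.get_calibration(n);K=np.array(c['camera_matrix']);R=np.array(c['rotation']);o=np.array(c['origin'])
    r=R@np.array([(u-K[0,2])/K[0,0],-(v-K[1,2])/K[1,1],-1]); return o+r*(Z-o[2])/r[2]
def proj(n,P):
    c=vision.get_calibration(n);K=np.array(c['camera_matrix']);R=np.array(c['rotation']);o=np.array(c['origin'])
    q=R.T@(np.array(P)-o); return K[0,2]+K[0,0]*q[0]/-q[2], K[1,2]-K[1,1]*q[1]/-q[2]
def crop(tag,x0,x1,y0,y1,s,out):
    im=cv2.imread(f'pics/{tag}.png')[y0:y1,x0:x1]; cv2.imwrite(f'pics/{out}.png',cv2.resize(im,None,fx=s,fy=s,interpolation=cv2.INTER_CUBIC))
E
python3 - <<'E'
from h import *
for n in('scene','top'):
    shot(n,n+'0'); c=vision.get_calibration(n); print(n,c)
print(get_obs()); print(arm.tips_ahead, dir(arm))
E
```

```text
pics
scene {'camera_matrix': array([[481.25541493,   0.        , 324.3290579 ],
       [  0.        , 481.25541493, 240.36667905],
       [  0.        ,   0.        ,   1.        ]]), 'origin': array([ 84.83290803, -59.98537115, 924.593154  ]), 'rotation': array([ 0.34971462, -0.41692088, -1.67467137])}
top {'camera_matrix': array([[466.79055157,   0.        , 315.39555161],
       [  0.        , 466.79055157, 240.40912241],
       [  0.        ,   0.        ,   1.        ]]), 'origin': array([ 358.91610472, -122.13827565, 1028.14116185]), 'rotation': array([ 0.12085925, -0.1376885 , -1.59235953])}
{'t': 0.1, 'joints': array([ 1.21603635e+00,  5.33346223e-02,  1.61417760e+00, -2.20468778e-05,
        1.47600197e+00, -1.19015682e-01]), 'dq': array([-7.53685245e-04, -2.96078389e-03, -2.65706734e-03,  5.24787298e-04,
       -9.07803121e-05,  2.31537952e-04]), 'effort': array([ 6.84257157e-04, -3.94904423e+01, -3.71360779e+01, -1.08426002e-04,
        3.92949645e-03, -7.56653833e-06]), 'eef_pos': array([145.78551626, 607.14479295, 217.74634962]), 'ee_rot': array([-3.69395394e-01, -3.11936591e+00,  2.94173218e-03]), 'wrist_force': array([-0.25720219,  0.74214607,  0.22817244]), 'wrist_torque': array([ 0.03193144,  0.00892749, -0.02812186]), 'opening': 85.70806804702211}
22.0 ['PlanningError', '__class__', '__delattr__', '__dict__', '__dir__', '__doc__', '__eq__', '__format__', '__ge__', '__getattribute__', '__getstate__', '__gt__', '__hash__', '__init__', '__init_subclass__', '__le__', '__lt__', '__module__', '__ne__', '__new__', '__reduce__', '__reduce_ex__', '__repr__', '__setattr__', '__sizeof__', '__str__', '__subclasshook__', '__weakref__', 'tips_ahead']
```

Rotation is a rotation vector; fix the helper.

```bash
sed -i "s/np.array(c\['rotation'\])/RM(c['rotation'])/g" h.py; sed -i '2i from scipy.spatial.transform import Rotation as Ro\ndef RM(r): return Ro.from_rotvec(np.array(r)).as_matrix()' h.py
```

```text
(no output)
```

View pics/scene0.png

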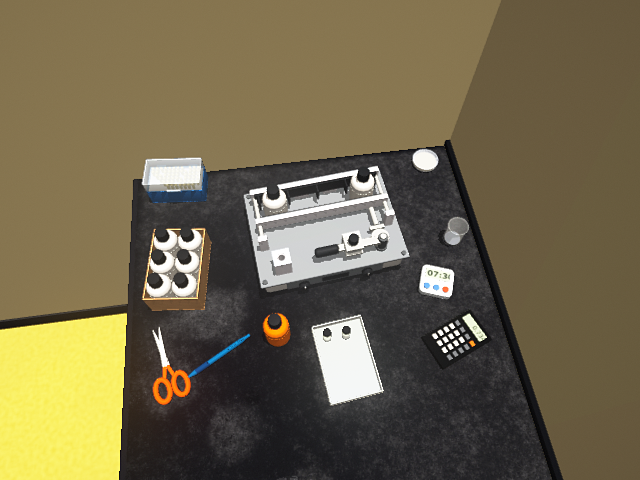

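View pics/top0.png

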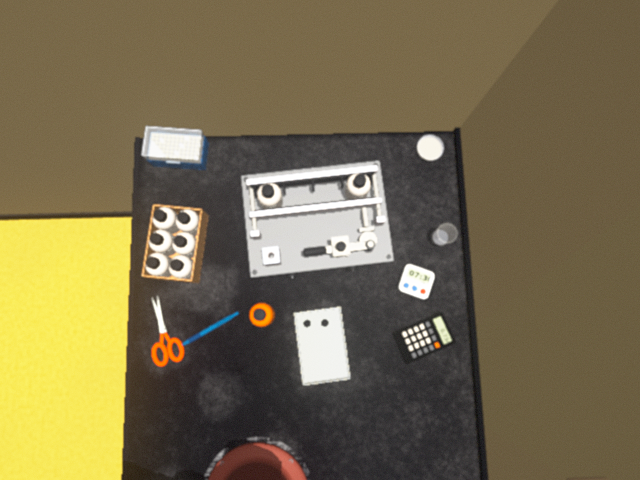

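The shaker is at top (240-395,160-275). Loaded bottles are at 1 (269,193) and 4 (358,185), so places 2 and 3 are empty. The carton is at (173,242). The pin head is at about (341,244), the lever grip at (315,251) and the park block at (271,255). The look-alikes are the orange bottle (261,315) and a white board with two black knobs (315,323).

```bash
python3 - <<'E'
from h import *
crop('top0',235,400,155,285,4.6,'c1'); crop('scene0',235,415,155,300,4.2,'c2'); crop('top0',135,215,195,290,6,'c3')
E
```

```text
(no output)
```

View pics/c1.png

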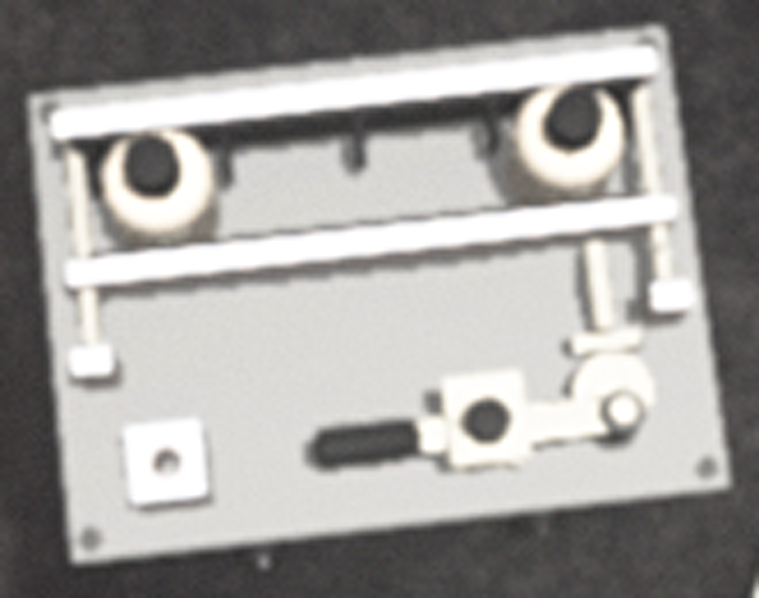

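View pics/c2.png

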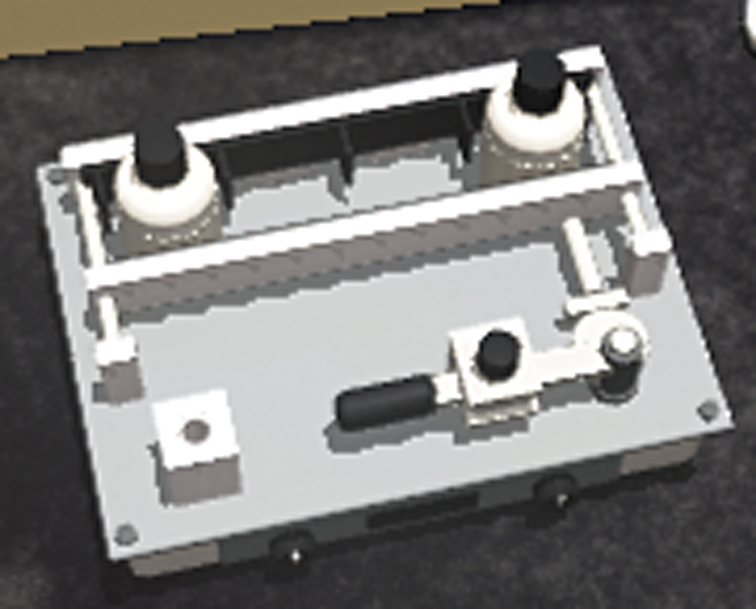

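View pics/c3.png

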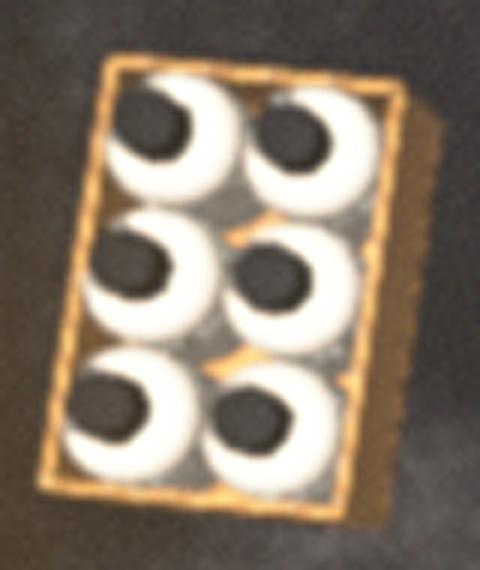

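```bash
python3 - <<'E'
from h import *
T=lambda a:(a[0]/4.6+235-.5+.11,a[1]/4.6+155-.39)
S=lambda a:(a[0]/4.2+235-.38,a[1]/4.2+155-.38)
t={'FL':((72,560),62),'FR':((730,485),62),'BR':((662,28),62),'BL':((30,95),62),'park':((165,462),106),'pin':((488,420),125),'knob':((622,410),110),'cap1':((152,165),159),'cap4':((572,117),159),'fork0':((443,378),106),'fork1':((522,372),106),'fork2':((526,462),106),'fork3':((449,467),106),
'bk0':((122,424),106),'bk1':((204,418),106),'bk2':((210,499),106),'bk3':((130,507),106)}
s={'FL':((110,558),62),'FR':((732,430),62),'BL':((38,170),62),'park':((196,431),106),'pin':((499,345),125),'knob':((623,343),110),'cap1':((156,135),159),'cap4':((542,65),159),'fork0':((450,330),106),'fork1':((520,318),106),'fork2':((534,380),106),'bk0':((153,402),106),'bk1':((227,392),106),'bk2':((240,465),106),'bk3':((167,477),106)}
W={}
for n,D,f in(('top',t,T),('scene',s,S)):
    d=np.load(f'pics/{n}0.npz')['d']
    for k,(p,z) in D.items():
        u,v=f(p); q=ptz(n,u,v,z); W[n,k]=q; print(n,k,np.round((u,v),1),q[:2].round(1),'depth->',pt(n,d,u,v).round(1))
def yaw(a,b): return np.degrees(np.arctan2(*(b-a)[[1,0]]))
for n in('top','scene'):
    print(n,'front L', np.linalg.norm(W[n,'FR']-W[n,'FL']),yaw(W[n,'FR'],W[n,'FL'])-90,'side',np.linalg.norm(W[n,'FL']-W[n,'BL']),yaw(W[n,'FL'],W[n,'BL']),'pinpark',np.linalg.norm((W[n,'pin']-W[n,'park'])[:2]),yaw(W[n,'pin'],W[n,'park'])-90,'caps',np.linalg.norm(W[n,'cap1']-W[n,'cap4']),yaw(W[n,'cap4'],W[n,'cap1'])-90)
E
```

```text
top FL [250.3 276.3] [446.7   2.1] depth-> [452.4  10.2  -1.1]
top FR [393.3 260. ] [ 473.2 -296. ] depth-> [ 473.1 -295.9   62.4]
top BR [378.5 160.7] [ 689.9 -275.6] depth-> [ 688.8 -275.1   65.2]
top BL [241.1 175.3] [664.2  20.9] depth-> [683.3  29.8   1.8]
top park [270.5 255. ] [484.1 -43.9] depth-> [489.1 -40.8  69.4]
top pin [340.7 245.9] [ 496.1 -183. ] depth-> [ 495.7 -182.8  127.7]
top knob [369.8 243.7] [ 501.4 -242.3] depth-> [ 501.4 -242.3  109.8]
top cap1 [267.7 190.5] [602.1 -44.3] depth-> [601.9 -44.3 159.5]
top cap4 [359. 180.] [ 618.7 -220.5] depth-> [ 618.5 -220.4  159.5]
top fork0 [330.9 236.8] [ 518.  -165.3] depth-> [ 525.1 -167.2   65.2]
top fork1 [348.1 235.5] [ 519.8 -199.9] depth-> [ 527.1 -203.4   64.5]
top fork2 [349. 255.] [ 480.2 -200.1] depth-> [ 482.4 -201.5   89.2]
top fork3 [332.2 256.1] [ 478.9 -166.7] depth-> [ 484.6 -168.8   62.1]
top bk0 [261.1 246.8] [501.2 -25.4] depth-> [507.8 -20.9  63.3]
top bk1 [279.  245.5] [503. -61.] depth-> [509.6 -58.2  63.6]
top bk2 [280.3 263.1] [467.5 -63.1] depth-> [469.9 -61.8  86.3]
top bk3 [262.9 264.8] [464.9 
[... 718 characters left out ...]
3.2   61.3]
scene fork2 [361.8 245.1] [ 487.  -196.5] depth-> [ 487.2 -196.6  105.5]
scene bk0 [271.  250.3] [499.7 -24. ] depth-> [521.4 -22.1  63.4]
scene bk1 [288.7 248. ] [500.2 -57.6] depth-> [522.8 -57.5  61.4]
scene bk2 [291.8 265.3] [463.2 -59.4] depth-> [481.3 -59.4  66.9]
scene bk3 [274.4 268.2] [461.9 -26.8] depth-> [480.5 -25.1  65.6]
top front L 299.3107426399309 5.073747455430762 side 218.34665377765094 4.942016545150438 pinpark 139.6756087713813 4.932244295572318 caps 177.0209901597176 5.377907866477642
scene front L 297.7073706568626 4.641297263288024 side 216.00670629722964 4.999442562210886 pinpark 139.91081239716934 5.95541634128719 caps 180.9631911756133 4.523988240401863
```

```bash
cat >> h.py <<'E'
def state():
    o=get_obs(); R=RM(o['ee_rot']); return o, np.array(o['eef_pos']), R, np.degrees(np.arctan2(R[1,0],R[0,0]))
def plan(*wps, step=40):
    """wps: (x,y,z,yaw or None); turns done first in place of each leg (tool-z turn = -yaw change)"""
    o,p,R,y=state(); print('t',round(o['t'],1),'at',p.round(1),'yaw',round(y,2),'tilt',round(np.degrees(np.arccos(-R[2,2])),2),'F',o['wrist_force'].round(1),'open',round(o['opening'],1))
    for w in wps:
        if len(w)>3 and w[3] is not None:
            d=(w[3]-y+180)%360-180
            n=int(np.ceil(abs(d)/8)); 
            if n: print(f'  turn {-d:.1f} : {n} rows [[0,0,0],{-d/n:.2f}]')
            y=w[3]
        a=np.radians(y); ex=np.array([np.cos(a),np.sin(a),0]); ey=np.array([np.sin(a),-np.cos(a),0])
        dp=np.array(w[:3])-p; L=np.linalg.norm(dp); n=max(1,int(np.ceil(L/step)))
        v=np.array([dp@ex,dp@ey,-dp[2]]); print(f'  shift {v.round(1)} mm: {n} rows {(v/n/1000).round(4).tolist()}')
        p=np.array(w[:3],float)
E
python3 - <<'E'
from h import *
plan((420,300,230),(497,-182,230,95))
T=lambda a:(a[0]/6+135-.42,a[1]/6+195-.42)
d=np.load('pics/top0.npz')['d']
for p in[(150,122),(292,138),(132,264),(270,277),(108,407),(252,420)]:
    u,v=T(p); print('cap',(round(u,1),round(v,1)),ptz('top',u,v,100)[:2].round(1),pt('top',d,u,v).round(1))
for p in[(105,58),(405,83),(345,515),(42,487)]:
    print('rim',ptz('top',*T(p),62)[:2].round(1))
crop('scene0',135,220,220,320,6,'c4')
E
```

```text
t 0.1 at [145.8 607.1 217.7] yaw 166.49 tilt 0.11 F [-0.3  0.7  0.2] open 85.7
  shift [-338.4 -234.6  -12.3] mm: 11 rows [-0.0308, -0.0213, -0.0011]
  turn 71.5 : 9 rows [[0,0,0],7.94]
  shift [-486.9   34.7   -0. ] mm: 13 rows [-0.0375, 0.0027, -0.0]
cap (159.6, 214.9) [572.7 180.4] [572.5 180.2 100.6]
cap (183.2, 217.6) [566.  132.5] [565.8 132.2 100.9]
cap (156.6, 238.6) [524.1 185.1] [523.6 184.2 102.7]
cap (179.6, 240.7) [518.5 138.9] [518.6 139.1  99.2]
cap (152.6, 262.4) [476.  191.6] [476.2 192.2  98.2]
cap (176.6, 264.6) [470.5 143.8] [470.2 143.3 101.8]
rim [604.9 209.3]
rim [593.3 103.5]
rim [441.4 122.1]
rim [453.7 226.3]
```

View pics/c4.png

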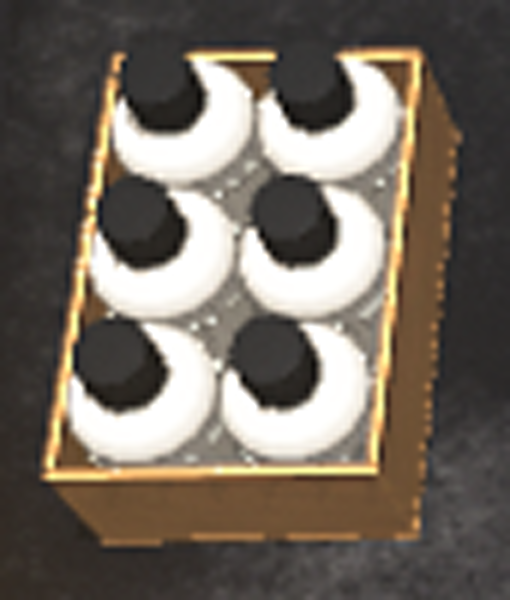

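Six caps in the carton are clear, and in the top picture they lie at (160,215) through (177,265). The orange look-alike stands apart at (261,315). Moving to above the pin.

Request:
jog_arm(motion=[[[-0.0308,-0.0213,-0.001],0],[[-0.0308,-0.0213,-0.001],0],[[-0.0308,-0.0213,-0.001],0],[[-0.0308,-0.0213,-0.001],0],[[-0.0308,-0.0213,-0.001],0],[[-0.0308,-0.0213,-0.001],0],[[-0.0308,-0.0213,-0.001],0],[[-0.0308,-0.0213,-0.001],0],[[-0.0308,-0.0213,-0.001],0],[[-0.0308,-0.0213,-0.001],0],[[-0.0308,-0.0213,-0.001],0],[[0,0,0],7.94],[[0,0,0],7.94],[[0,0,0],7.94],[[0,0,0],7.94],[[0,0,0],7.94],[[0,0,0],7.94],[[0,0,0],7.94],[[0,0,0],7.94],[[0,0,0],7.94]], grip=0.045)

```text
t: 2.1
eef_pos: [420.4, 300.6, 229.3]
ee_rot: [-2.128, -2.31, 0.002]
wrist_force: [0.1, 0.2, 0.0]
opening: 45.0
```

Request:
jog_arm(motion=[[[-0.0375,0.0027,0],0],[[-0.0375,0.0027,0],0],[[-0.0375,0.0027,0],0],[[-0.0375,0.0027,0],0],[[-0.0375,0.0027,0],0],[[-0.0375,0.0027,0],0],[[-0.0375,0.0027,0],0],[[-0.0375,0.0027,0],0],[[-0.0375,0.0027,0],0],[[-0.0375,0.0027,0],0],[[-0.0375,0.0027,0],0],[[-0.0375,0.0027,0],0],[[-0.0375,0.0027,0],0],[[0,0,0],0],[[0,0,0],0],[[0,0,0],0]])

```text
t: 3.7
eef_pos: [498.1, -180.9, 229.5]
ee_rot: [-2.12, -2.317, -0.0]
wrist_force: [0.4, 0.2, -0.1]
opening: 45.3
```

```bash
python3 - <<'E'
from h import *
plan((497,-182,180,95))
shot('top','top1');shot('scene','scene1')
crop('top1',270,430,150,300,5,'c5');crop('scene1',270,430,140,300,5,'c6')
E
```

```text
t 3.7 at [ 498.1 -180.9  229.5] yaw 95.07 tilt 0.06 F [ 0.4  0.2 -0.1] open 45.3
  turn 0.1 : 1 rows [[0,0,0],0.07]
  shift [-1.  -1.2 49.5] mm: 2 rows [-0.0005, -0.0006, 0.0247]
```

View pics/c5.png

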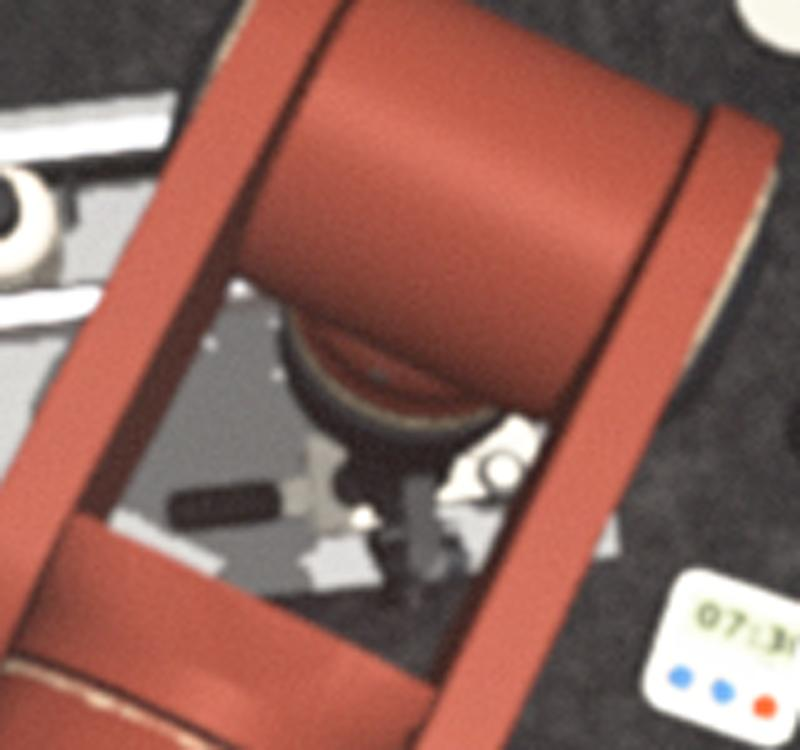

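View pics/c6.png

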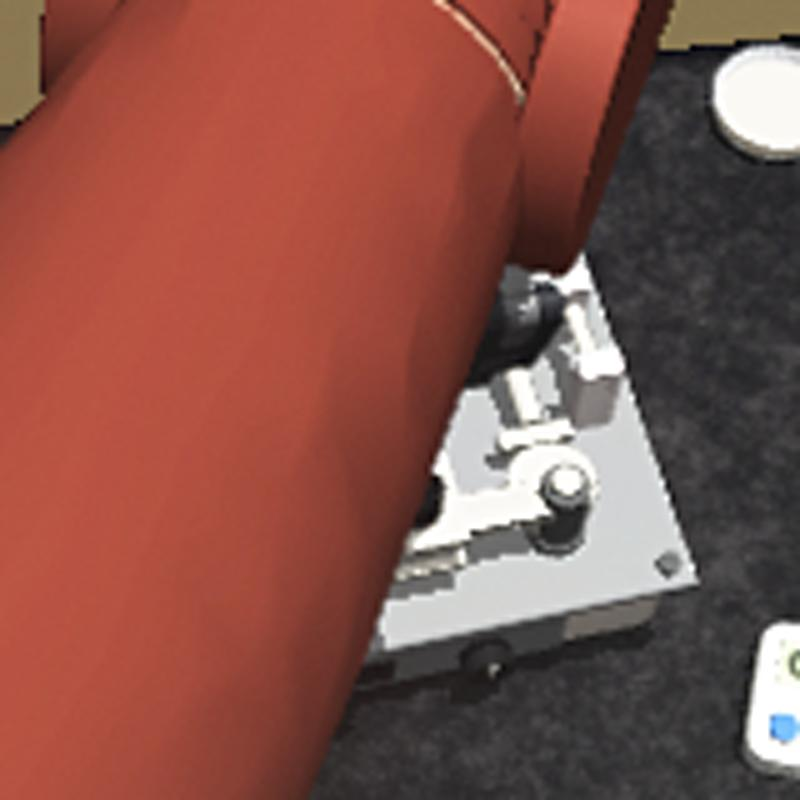

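Request:
jog_arm(motion=[[[-0.001,-0.0016,0.0225],0],[[0,0,0.025],0],[[0,0,0.02],0],[[0,0,0.01],0],[[0,0,0.01],0],[[0,0,0.01],0],[[0,0,0],0],[[0,0,0],0],[[0,0,0],0]])

```text
t: 4.7
eef_pos: [497.5, -183.3, 133.4]
ee_rot: [2.121, 2.316, 0.001]
wrist_force: [0.3, 0.8, -0.0]
opening: 44.7
```

Request:
jog_arm(motion=[[[0,0,0],0],[[0,0,0],0],[[0,0,0],0],[[0,0,0],0],[[0,0,0],0],[[0,0,0],0],[[0,0,0],0]], grip=0.012, grip_force=40)

```text
t: 5.4
eef_pos: [496.9, -183.0, 132.4]
ee_rot: [-2.122, -2.317, 0.0]
wrist_force: [0.9, 0.2, 0.2]
opening: 12.3
```

```bash
python3 - <<'E'
from h import *
plan()
print(get_obs()['wrist_torque'])
E
```

```text
t 5.4 at [ 496.9 -183.   132.4] yaw 95.03 tilt 0.0 F [0.9 0.2 0.2] open 12.3
[ 0.00725109 -0.00767674 -0.03394384]
```

```bash
python3 - <<'E'
from h import *
shot('top','top2');shot('scene','scene2')
crop('top2',270,430,150,300,5,'c5');crop('scene2',270,430,140,300,5,'c6')
E
```

```text
(no output)
```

View pics/c5.png

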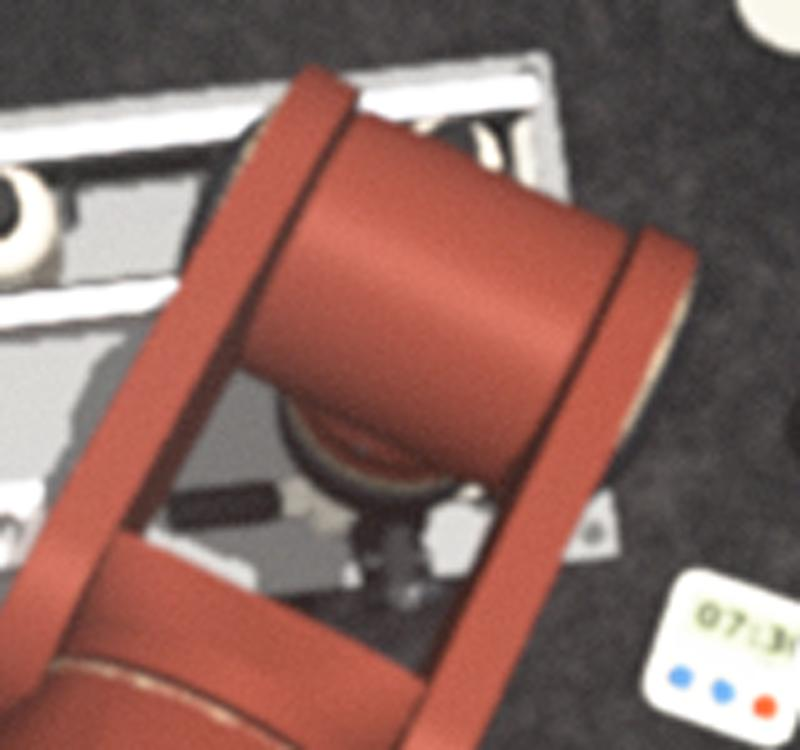

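View pics/c6.png

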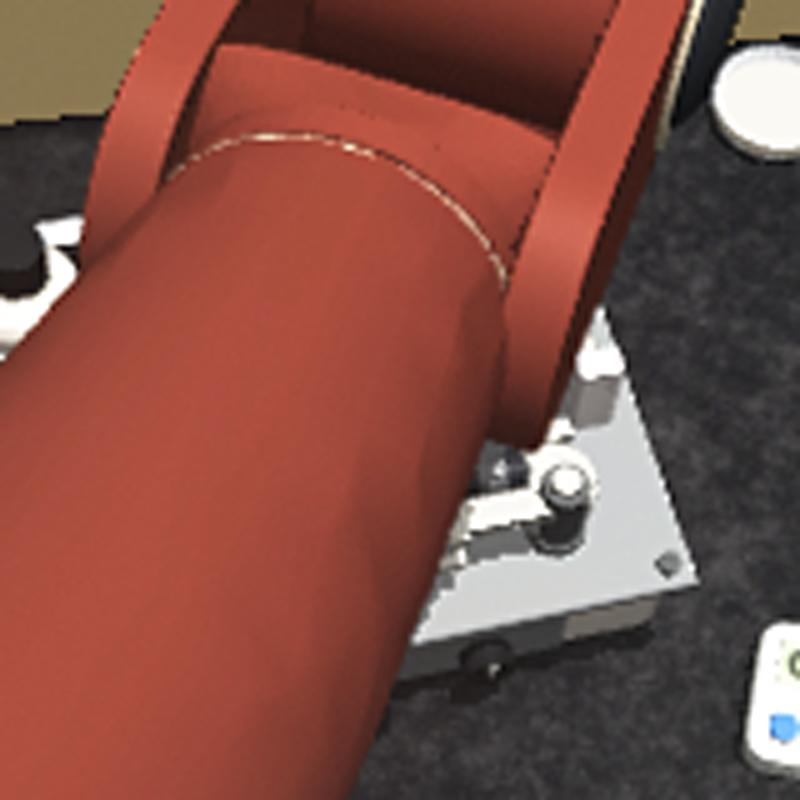

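```bash
python3 - <<'E'
from h import *
for P in [(498,-181,207),(498,-181,229),(497,-183,110),(497,-183,200)]: print(P,np.round(proj('top',P),1),np.round(proj('scene',P),1))
for n in('top','scene'):
    d=np.load(f'pics/{n}2.npz')['d']
    for (u,v) in ([(350,265),(350,258),(346,262)] if n=='top' else [(370,234),(365,236),(362,246)]): print(n,u,v,pt(n,d,u,v).round(1))
E
```

```text
(498, -181, 207) [342.4 237.9] [356.3 214.1]
(498, -181, 229) [343.2 235.8] [357.2 207.5]
(497, -183, 110) [340.2 246.6] [354.  240.4]
(497, -183, 200) [343.3 239.1] [357.3 216.5]
top 350 265 [ 445.  -189.5  245.1]
top 350 258 [ 455.8 -189.2  253.2]
top 346 262 [ 451.4 -183.7  234.9]
scene 370 234 [ 438.8 -190.8  240.7]
scene 365 236 [ 434.8 -181.6  243.6]
scene 362 246 [ 483.3 -196.   109.4]
```

Request:
jog_arm(motion=[[[0,0,-0.02],0],[[0,0,-0.03],0],[[0,0,-0.03],0],[[-0.03,0,-0.02],0],[[-0.04,0,0],0],[[-0.04,0,0],0],[[0,0,0],0],[[0,0,0],0]])

```text
t: 6.3
eef_pos: [506.3, -292.9, 232.0]
ee_rot: [-2.123, -2.314, -0.0]
wrist_force: [0.4, -0.2, -0.2]
opening: 11.7
```

```bash
python3 - <<'E'
from h import *
plan()
shot('top','top3');shot('scene','scene3')
crop('top3',250,430,150,300,4.4,'c5');crop('scene3',250,430,140,300,4.4,'c6')
E
```

```text
t 6.3 at [ 506.3 -292.9  232. ] yaw 94.95 tilt 0.07 F [ 0.4 -0.2 -0.2] open 11.7
```

View pics/c5.png

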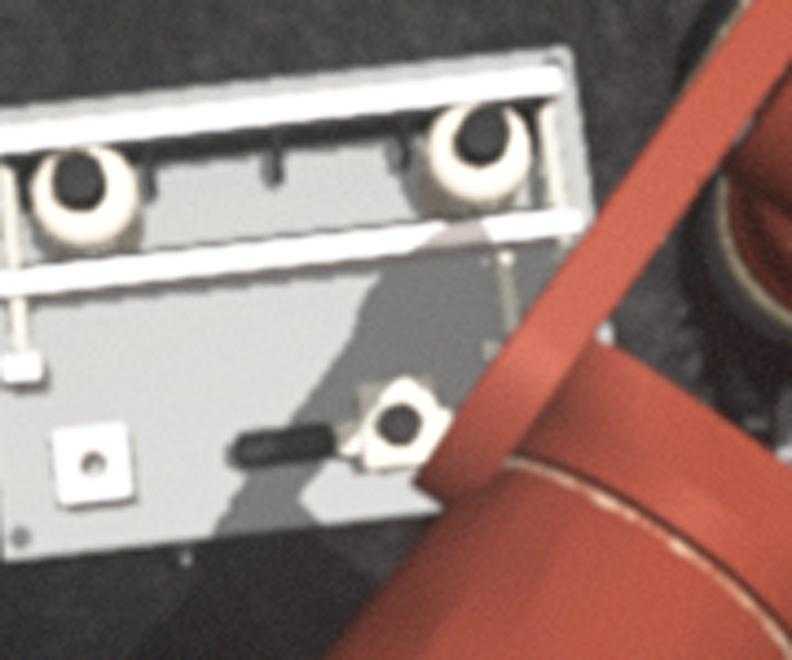

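View pics/c6.png

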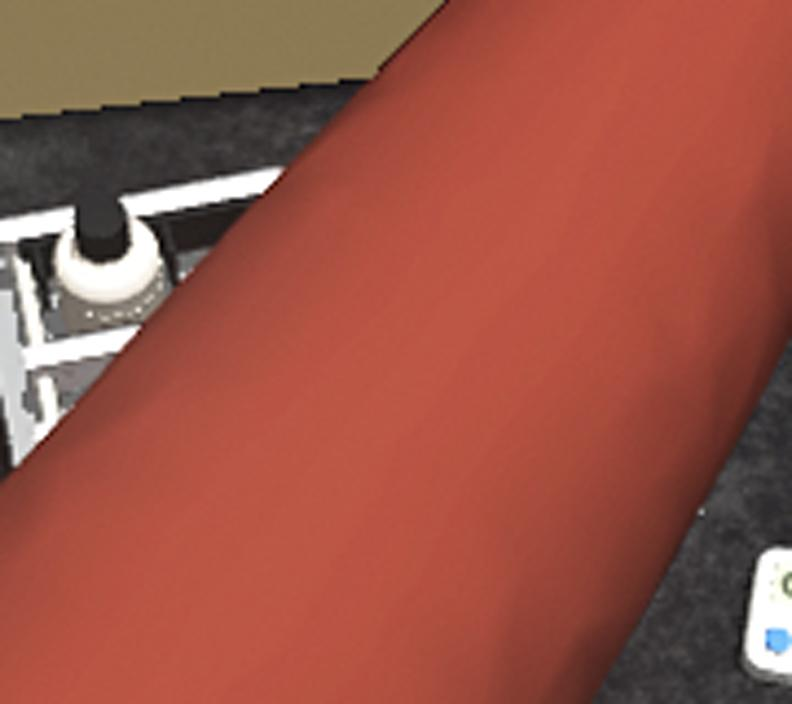

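```bash
python3 - <<'E'
from h import *
for z in(210,232,300,350,400): print(z,np.round(proj('top',(506,-293,z)),1),np.round(proj('scene',(506,-293,z)),1))
crop('top3',330,480,150,290,5,'c5')
E
```

```text
210 [405.  231.7] [418.6 201.8]
232 [407.5 229.4] [421.  194.9]
300 [416.2 221.5] [428.9 171.5]
350 [423.6 214.6] [435.6 151.7]
400 [432.2 206.7] [443.2 129.4]
```

View pics/c5.png

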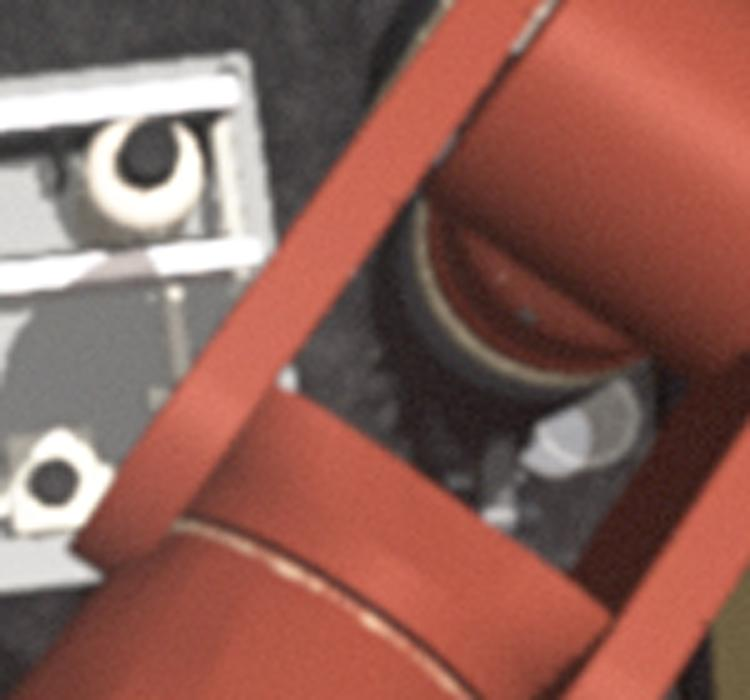

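View pics/top3.png

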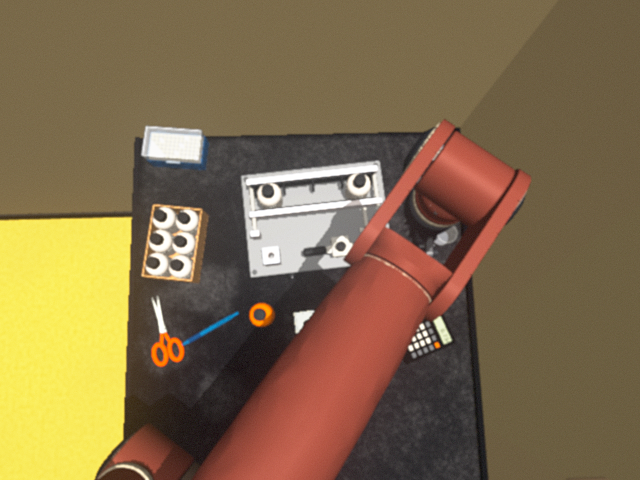

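```bash
python3 - <<'E'
from h import *
d=np.load('pics/top3.npz')['d']
for v in range(226,262,4):
    print(v,[tuple(pt('top',d,u,v).round(0).astype(int)) for u in range(402,438,6)])
print(get_obs()['ee_rot'],RM(get_obs()['ee_rot']).round(3))
E
```

```text
226 [(np.int64(556), np.int64(-330), np.int64(4)), (np.int64(557), np.int64(-345), np.int64(-1)), (np.int64(481), np.int64(-268), np.int64(393)), (np.int64(477), np.int64(-272), np.int64(411)), (np.int64(475), np.int64(-278), np.int64(419)), (np.int64(475), np.int64(-285), np.int64(421))]
230 [(np.int64(548), np.int64(-330), np.int64(0)), (np.int64(497), np.int64(-284), np.int64(276)), (np.int64(487), np.int64(-282), np.int64(330)), (np.int64(475), np.int64(-276), np.int64(393)), (np.int64(472), np.int64(-281), np.int64(406)), (np.int64(471), np.int64(-287), np.int64(415))]
234 [(np.int64(539), np.int64(-330), np.int64(1)), (np.int64(494), np.int64(-288), np.int64(255)), (np.int64(487), np.int64(-289), np.int64(295)), (np.int64(477), np.int64(-286), np.int64(350)), (np.int64(471), np.int64(-286), np.int64(383)), (np.int64(470), np.int64(-294), np.int64(386))]
238 [(np.int64(435), np.int64(-214), np.int64(571)), (np.int64(529), np.int64(-342), np.int64(2)), (np.int64(479), np.int64(-288), np.int64(301)), (np.int64(479), np.int64(-297), np.int64(302)), (np.int64(468), np.int64(-291), n
[... 950 characters left out ...]
.int64(418), np.int64(-212), np.int64(576)), (np.int64(418), np.int64(-218), np.int64(577)), (np.int64(418), np.int64(-224), np.int64(575)), (np.int64(418), np.int64(-231), np.int64(574)), (np.int64(418), np.int64(-237), np.int64(573)), (np.int64(448), np.int64(-303), np.int64(343))]
258 [(np.int64(414), np.int64(-212), np.int64(577)), (np.int64(414), np.int64(-218), np.int64(577)), (np.int64(414), np.int64(-224), np.int64(576)), (np.int64(414), np.int64(-230), np.int64(575)), (np.int64(414), np.int64(-236), np.int64(574)), (np.int64(414), np.int64(-243), np.int64(571))]
[-2.12068178e+00 -2.31677899e+00 -4.19657845e-04] [[-0.088  0.996 -0.   ]
 [ 0.996  0.088  0.001]
 [ 0.001 -0.    -1.   ]]
```

Request:
jog_arm(motion=[[[0.04,0,0],0],[[0.04,0,0],0],[[0.031,0,0],0],[[0,0,0.03],0],[[0,0,0.03],0],[[0,0,0.02],0],[[0,0,0.01],0],[[0,0,0],0],[[0,0,0],0],[[0,0,0],0]], grip=0.05)

```text
t: 7.4
eef_pos: [497.8, -182.3, 144.2]
ee_rot: [2.12, 2.315, 0.001]
wrist_force: [0.1, -0.8, -0.6]
opening: 50.1
```

```bash
python3 - <<'E'
from h import *
plan((496.6,-182,131,95))
E
```

```text
t 7.4 at [ 497.8 -182.3  144.2] yaw 95.04 tilt 0.17 F [ 0.1 -0.8 -0.6] open 50.1
  turn 0.0 : 1 rows [[0,0,0],0.04]
  shift [ 0.4 -1.1 13.2] mm: 1 rows [0.0004, -0.0011, 0.0132]
```

Request:
jog_arm(motion=[[[0.0004,-0.0011,0.007],0],[[0,0,0.006],0],[[0,0,0],0],[[0,0,0],0],[[0,0,0],0]])

```text
t: 7.9
eef_pos: [495.7, -181.7, 129.5]
ee_rot: [2.122, 2.317, 0.0]
wrist_force: [-0.3, 0.5, -0.1]
opening: 49.9
```

Request:
jog_arm(motion=[[[0,0,0],0],[[0,0,0],0],[[0,0,0],0]], grip=0.0, grip_force=60)

```text
t: 8.2
eef_pos: [495.8, -181.7, 129.6]
ee_rot: [2.122, 2.317, 0.0]
wrist_force: [-0.0, 0.4, -0.7]
opening: 6.5
```

Request:
jog_arm(motion=[[[0,0,0],0],[[0,0,0],0],[[0,0,0],0]])

```text
t: 8.5
eef_pos: [495.7, -181.6, 129.4]
ee_rot: [2.122, 2.317, 0.0]
wrist_force: [-0.5, 0.7, -1.0]
opening: -0.3
```

Request:
jog_arm(motion=[[[0,0,0],0],[[0,0,0],0],[[0,0,0],0]])

```text
t: 8.8
eef_pos: [495.7, -181.7, 129.4]
ee_rot: [2.122, 2.317, -0.0]
wrist_force: [-0.2, 0.8, -1.2]
opening: 0.3
```

Request:
jog_arm(motion=[[[0,0,0.002],0],[[0,0,0.002],0],[[0,0,0],0],[[0,0,0],0]])

```text
t: 9.2
eef_pos: [495.5, -181.6, 125.2]
ee_rot: [-2.122, -2.316, 0.0]
wrist_force: [-0.1, -0.0, 0.2]
opening: -0.1
```

```bash
python3 - <<'E'
from h import *
plan()
im,d=shot('top','top4');im2,d2=shot('scene','scene4')
im=cv2.resize(im[140:300,250:430],None,fx=3,fy=3)
print(np.array(d2).shape)
for v in range(228,256,4): print(v,[tuple(pt('scene',d2,u,v).round(0).astype(int).tolist()) for u in range(352,372,3)])
crop('scene4',320,420,200,280,8,'c6')
E
```

```text
t 9.2 at [ 495.5 -181.6  125.2] yaw 95.03 tilt 0.02 F [-0.1 -0.   0.2] open -0.1
(480, 640)
228 [(305, -122, 517), (307, -126, 511), (311, -130, 503), (315, -134, 496), (321, -139, 484), (342, -150, 443), (340, -153, 446)]
232 [(300, -121, 517), (304, -125, 510), (307, -129, 503), (310, -133, 497), (320, -140, 477), (446, -188, 235), (344, -155, 429)]
236 [(296, -120, 518), (299, -124, 511), (303, -128, 503), (308, -133, 491), (440, -182, 233), (440, -187, 233), (439, -192, 232)]
240 [(292, -120, 517), (295, -124, 509), (299, -128, 501), (305, -133, 488), (435, -181, 230), (434, -186, 231), (435, -191, 227)]
244 [(288, -119, 516), (291, -123, 510), (295, -127, 499), (489, -195, 107), (492, -202, 99), (494, -209, 94), (490, -213, 101)]
248 [(284, -118, 516), (288, -123, 506), (294, -128, 494), (481, -194, 107), (502, -207, 62), (500, -213, 64), (499, -219, 63)]
252 [(280, -118, 516), (284, -122, 505), (484, -190, 85), (482, -196, 86), (492, -205, 64), (491, -211, 63), (489, -217, 66)]
```

View pics/c6.png

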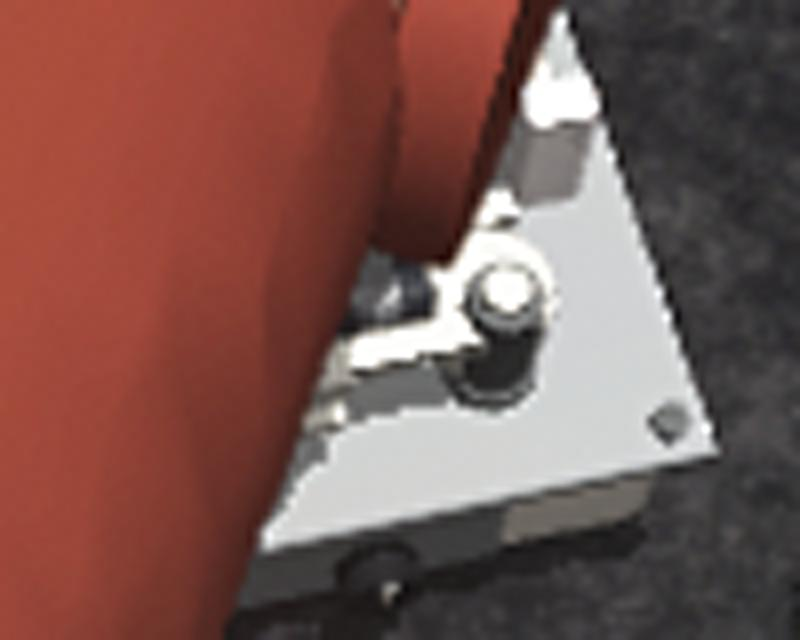

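Request:
jog_arm(motion=[[[0,0,0.002],0],[[0,0,0],0],[[0,0,0],0]])

```text
t: 9.6
eef_pos: [495.6, -181.6, 123.3]
ee_rot: [-2.122, -2.317, 0.0]
wrist_force: [0.0, -0.7, -0.3]
opening: 0.2
```

Request:
jog_arm(motion=[[[0,0,0.002],0],[[0,0,0],0],[[0,0,0],0]])

```text
t: 9.9
eef_pos: [495.6, -181.6, 121.3]
ee_rot: [-2.122, -2.317, 0.0]
wrist_force: [-0.0, 0.0, -0.1]
opening: -0.1
```

Request:
jog_arm(motion=[[[0,0,0.002],0],[[0,0,0],0],[[0,0,0],0]])

```text
t: 10.2
eef_pos: [495.6, -181.6, 119.3]
ee_rot: [-2.122, -2.317, 0.0]
wrist_force: [-0.2, -0.3, -0.3]
opening: -0.0
```

```bash
python3 - <<'E'
from h import *
z=np.load('pics/top3.npz');d=z['d']
for v in range(224,242,1):
    print(v,[int(pt('top',d,u,v)[2]) for u in range(396,422,1)])
crop('top3',385,445,215,265,12,'c7')
E
```

```text
224 [0, 2, 5, 2, 0, 2, 4, 2, 249, 248, 248, 246, -2, 381, 384, 389, 393, 1028, 399, 402, 406, 408, 411, 413, 417, 420]
225 [0, 1, 6, 4, 3, 0, 1, 4, 0, 0, 2, 1, 2, 312, 380, 383, 387, 392, 397, 399, 401, 406, 408, 412, 414, 415]
226 [-1, 3, 2, 1, 2, 3, 4, 2, 2, 4, 3, 6, -1, 2, 378, 381, 385, 389, 392, 396, 1028, 403, 404, 406, 410, 412]
227 [2, 2, 0, 0, 0, 4, 2, 1, -2, 1, 2, 2, 1, 1, 319, 378, 382, 386, 389, 393, 394, 395, 401, 405, 407, 409]
228 [0, 4, -1, -3, 0, 3, 2, 3, 0, 2, 2, 0, 276, 285, 316, 322, 377, 381, 385, 387, 390, 395, 396, 397, 403, 405]
229 [4, 1, 4, 1, 0, 1, 2, 1, 0, 2, 0, 269, 274, 287, 315, 321, 330, 376, 381, 385, 386, 392, 393, 396, 400, 399]
230 [0, 0, -2, 2, 3, 0, 0, 3, 1, 0, 259, 269, 276, 292, 312, 323, 328, 332, 330, 380, 383, 385, 390, 390, 392, 395]
231 [-1, 1, 1, 0, 4, 1, 2, 1, 2, 251, 261, 266, 274, 292, 313, 321, 325, 323, 320, 316, 375, 380, 382, 386, 386, 391]
232 [0, 1, 2, 3, 0, 0, 1, 0, 3, 251, 258, 266, 270, 290, 291, 315, 315, 315, 313, 311, 311, 331, 379, 381, 384, 385]
233 [571, 4, 2, 0, 2, 1, 0, 0, 2, 0, 254, 262, 265, 264, 288, 297, 303, 304, 
[... 323 characters left out ...]
, 2, 4, 4, 260, 266, 272, 272, 284, 293, 298, 299, 303, 302, 301, 346, 354]
237 [571, 572, 573, 573, 571, 573, 571, -1, 5, 2, 1, 4, 4, 256, 264, 264, 262, 257, 293, 297, 300, 301, 300, 300, 345, 351]
238 [571, 574, 572, 571, 572, 572, 571, 573, 572, 1, 1, 2, 2, 0, 2, 1, 301, 299, 300, 302, 302, 303, 302, 302, 302, 349]
239 [572, 569, 572, 572, 572, 571, 572, 571, 571, 573, 0, 0, -1, 2, 3, 2, 298, 303, 303, 304, 303, 304, 303, 304, 304, 301]
240 [571, 571, 573, 571, 574, 573, 574, 573, 573, 572, 573, 2, 5, 3, 1, 0, 295, 301, 308, 307, 308, 304, 304, 302, 301, 301]
241 [573, 573, 573, 574, 572, 573, 572, 573, 573, 571, 573, 572, 572, 2, 3, 292, 299, 301, 308, 312, 310, 310, 300, 301, 301, 303]
```

View pics/c7.png

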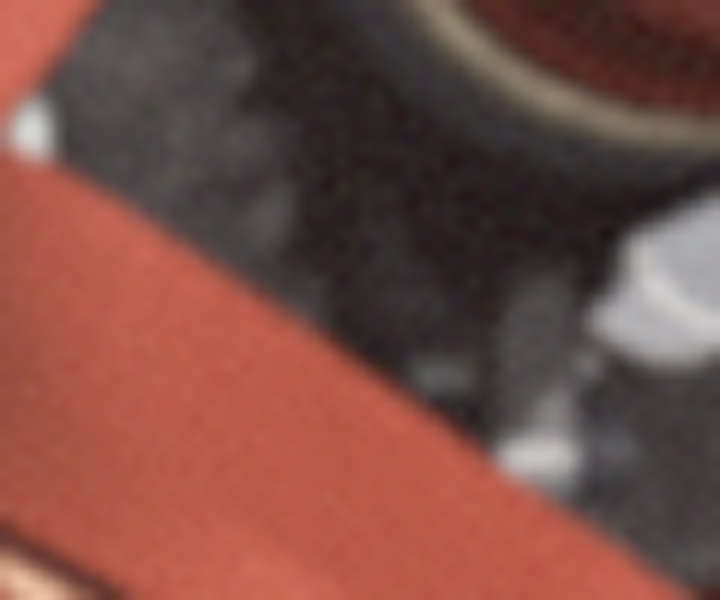

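Request:
jog_arm(motion=[[[0,0,0.002],0],[[0,0,0.002],0],[[0,0,0],0],[[0,0,0],0]])

```text
t: 10.6
eef_pos: [495.6, -181.6, 115.3]
ee_rot: [-2.122, -2.317, 0.0]
wrist_force: [0.0, 0.1, 0.8]
opening: -0.0
```

Request:
jog_arm(motion=[[[0,0,0.002],0],[[0,0,0.001],0],[[0,0,0],0],[[0,0,0],0]])

```text
t: 11.0
eef_pos: [495.8, -181.7, 112.7]
ee_rot: [2.122, 2.317, 0.0]
wrist_force: [-0.4, 0.7, 1.8]
opening: 0.0
```

Request:
jog_arm(motion=[[[0,0,0.002],0],[[0,0,0],0],[[0,0,0],0]])

```text
t: 11.3
eef_pos: [496.1, -181.8, 112.6]
ee_rot: [2.121, 2.317, 0.0]
wrist_force: [-3.6, 2.2, 11.8]
opening: -0.3
```

```bash
python3 - <<'E'
from h import *
plan()
d=np.load('pics/top3.npz')['d']
for u,v in[(405,231),(405,232),(406,234),(404,224),(407,224),(409,237)]: print(pt('top',d,u,v).round(1))
E
```

```text
t 11.3 at [ 496.1 -181.8  112.6] yaw 95.04 tilt 0.03 F [-3.6  2.2 11.8] open -0.3
[ 499.8 -284.4  251.4]
[ 498.1 -284.3  251.4]
[ 493.3 -284.3  258.7]
[ 512.3 -283.8  249.5]
[ 512.7 -289.6  246.6]
[ 488.4 -289.4  257. ]
```

The measured contact with the pin head came at TCP z≈113. Depth in top3 also shows the finger ends about 15 mm above the reported TCP, not 22 mm below it. I'll work with this measured tip height (tips ≈ TCP + 13 when shut) and check it at the grasp.

Request:
jog_arm(motion=[[[0,0,-0.012],0],[[0,0,-0.015],0],[[0,0,0],0],[[0,0,0],0]])

```text
t: 11.7
eef_pos: [496.1, -181.9, 138.1]
ee_rot: [2.121, 2.316, 0.001]
wrist_force: [-0.0, -0.8, -0.3]
opening: 0.1
```

Request:
jog_arm(motion=[[[0,0,0],0],[[0,0,0],0],[[0,0,0],0],[[0,0,0],0],[[0,0,0.01],0],[[0,0,0.01],0],[[0,0,0.01],0],[[0,0,0.008],0],[[0,0,0.005],0],[[0,0,0],0],[[0,0,0],0]], grip=0.045)

```text
t: 12.8
eef_pos: [495.8, -181.7, 94.5]
ee_rot: [2.122, 2.317, -0.0]
wrist_force: [1.1, 0.2, -0.3]
opening: 45.2
```

Request:
jog_arm(motion=[[[0,0,0],0],[[0,0,0],0],[[0,0,0],0],[[0,0,0],0],[[0,0,0],0],[[0,0,0],0]], grip=0.01, grip_force=40)

```text
t: 13.4
eef_pos: [496.2, -182.0, 95.2]
ee_rot: [2.121, 2.316, 0.001]
wrist_force: [-0.9, 0.8, 4.2]
opening: 18.1
```

Request:
jog_arm(motion=[[[0,0,-0.005],0],[[0,0,-0.01],0],[[0,0,-0.015],0],[[0,0,-0.02],0],[[0,0,-0.02],0],[[0,0,0],0],[[0,0,0],0],[[0,0,0],0]])

```text
t: 14.2
eef_pos: [495.0, -181.3, 163.3]
ee_rot: [-2.121, -2.315, 0.001]
wrist_force: [-0.8, -0.0, -0.0]
opening: 18.4
```

```bash
python3 - <<'E'
from h import *
a=np.radians(95); 
plan((496.2-139.9*np.sin(np.radians(5)),-182+139.4,165,95))
im,d=shot('scene','scene5'); shot('top','top5')
crop('scene5',320,420,200,280,8,'c6'); crop('top5',290,400,190,290,7,'c5')
E
```

```text
t 14.2 at [ 495.  -181.3  163.3] yaw 95.03 tilt 0.12 F [-0.8 -0.  -0. ] open 18.4
  turn 0.0 : 1 rows [[0,0,0],0.03]
  shift [139.1   1.2  -1.7] mm: 4 rows [0.0348, 0.0003, -0.0004]
```

View pics/c6.png

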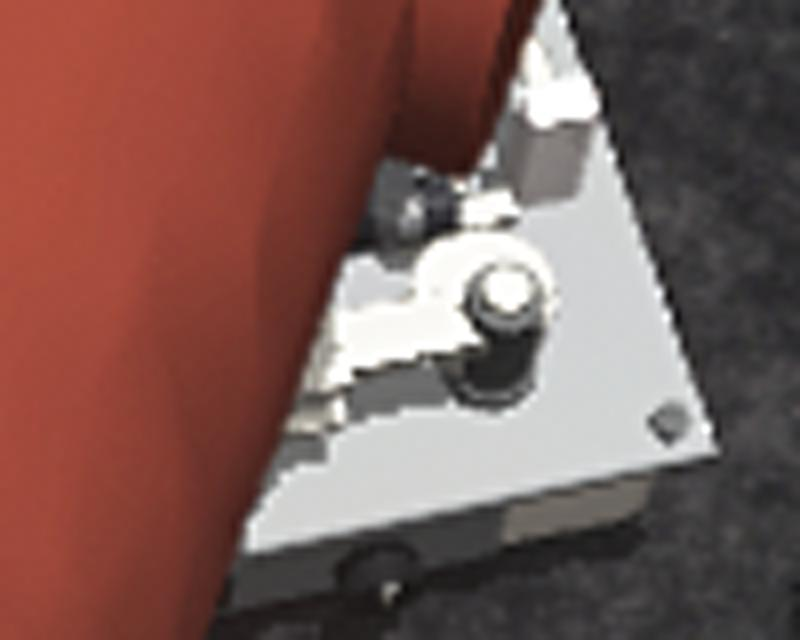

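View pics/c5.png

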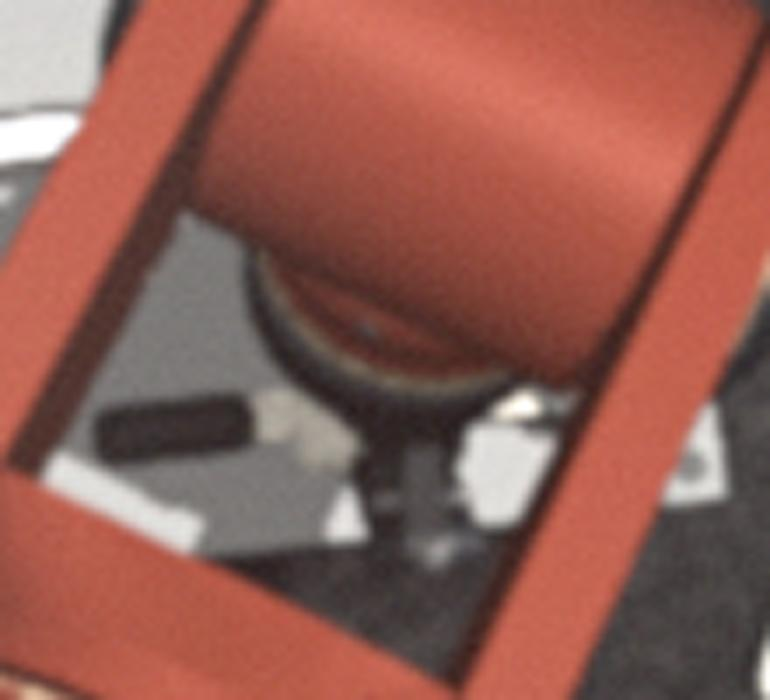

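Request:
jog_arm(motion=[[[0.02,0,0],0],[[0.03,0,0],0],[[0.03,0,0],0],[[0.03,0,0],0],[[0.02,0,0],0],[[0.01,0,0],0],[[0,0,0],0],[[0,0,0],0],[[0,0,0],0],[[0,0,0],0]])

```text
t: 15.3
eef_pos: [483.5, -43.0, 164.4]
ee_rot: [2.123, 2.315, -0.0]
wrist_force: [0.7, -0.2, -0.7]
opening: 18.0
```

```bash
python3 - <<'E'
from h import *
plan()
im,d=shot('scene','scene6'); shot('top','top6')
crop('scene6',230,350,190,290,6,'c6'); crop('top6',230,340,190,290,7,'c5')
E
```

```text
t 15.3 at [483.5 -43.  164.4] yaw 94.96 tilt 0.01 F [ 0.7 -0.2 -0.7] open 18.0
```

View pics/c6.png

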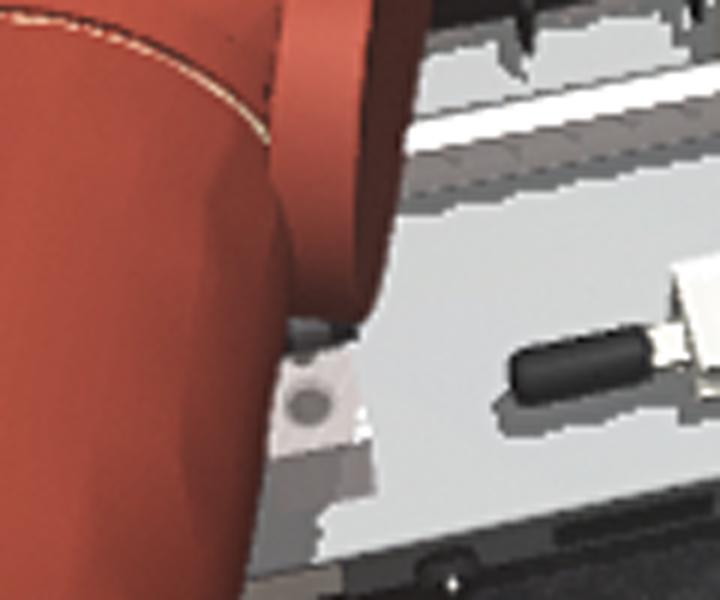

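View pics/c5.png

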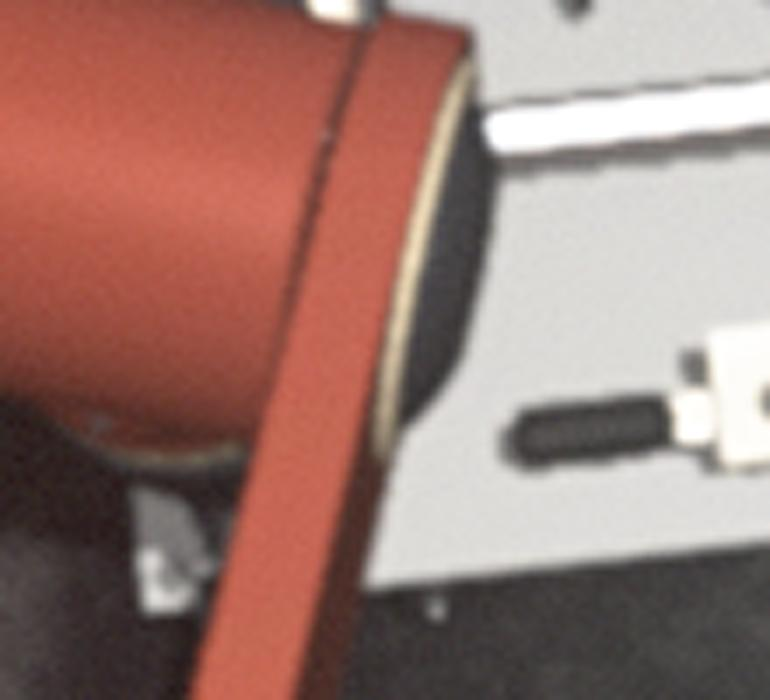

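Request:
jog_arm(motion=[[[0.0005,0,0.01],0],[[0,0,0.01],0],[[0,0,0.005],0],[[0,0,0.004],0],[[0,0,0.004],0],[[0,0,0.004],0],[[0,0,0],0],[[0,0,0],0]])

```text
t: 16.2
eef_pos: [483.4, -41.7, 127.5]
ee_rot: [2.122, 2.317, 0.0]
wrist_force: [-0.3, -0.5, -0.1]
opening: 18.7
```

Request:
jog_arm(motion=[[[0,0,0.005],0],[[0,0,0.005],0],[[0,0,0.005],0],[[0,0,0.004],0],[[0,0,0],0],[[0,0,0],0]])

```text
t: 16.8
eef_pos: [483.3, -41.7, 108.2]
ee_rot: [-2.122, -2.317, 0.0]
wrist_force: [-0.1, -0.2, -0.0]
opening: 18.4
```

Request:
jog_arm(motion=[[[0,0,0.004],0],[[0,0,0.004],0],[[0,0,0.003],0],[[0,0,0.001],0],[[0,0,0],0],[[0,0,0],0]])

```text
t: 17.4
eef_pos: [483.4, -41.7, 96.5]
ee_rot: [2.122, 2.317, 0.0]
wrist_force: [0.2, -0.5, -0.5]
opening: 18.2
```

```bash
python3 - <<'E'
from h import *
plan()
E
```

```text
t 17.4 at [483.4 -41.7  96.5] yaw 95.03 tilt 0.0 F [ 0.2 -0.5 -0.5] open 18.2
```

Foot is about 1–2 mm off seated. Release it, rise, and look.

Request:
jog_arm(motion=[[[0,0,0],0],[[0,0,0],0],[[0,0,0],0],[[0,0,0],0],[[0,0,-0.02],0],[[0,0,-0.03],0],[[0,0,-0.03],0],[[0,0.03,-0.02],0],[[-0.04,0.04,0],0],[[-0.04,0.04,0],0],[[-0.04,0.04,0],0],[[-0.04,0.04,0],0],[[-0.04,0.04,0],0],[[-0.04,0,0],0],[[-0.03,0,0],0],[[0,0,0],0],[[0,0,0],0]], grip=0.045)

```text
t: 19.1
eef_pos: [710.8, -269.7, 195.8]
ee_rot: [-2.122, -2.315, -0.0]
wrist_force: [-0.4, 0.3, -0.4]
opening: 45.3
```

```bash
python3 - <<'E'
from h import *
plan()
shot('scene','scene7'); shot('top','top7')
crop('top7',235,400,155,285,4.6,'c5')
E
```

```text
t 19.1 at [ 710.8 -269.7  195.8] yaw 94.96 tilt 0.06 F [-0.4  0.3 -0.4] open 45.3
```

View pics/c5.png

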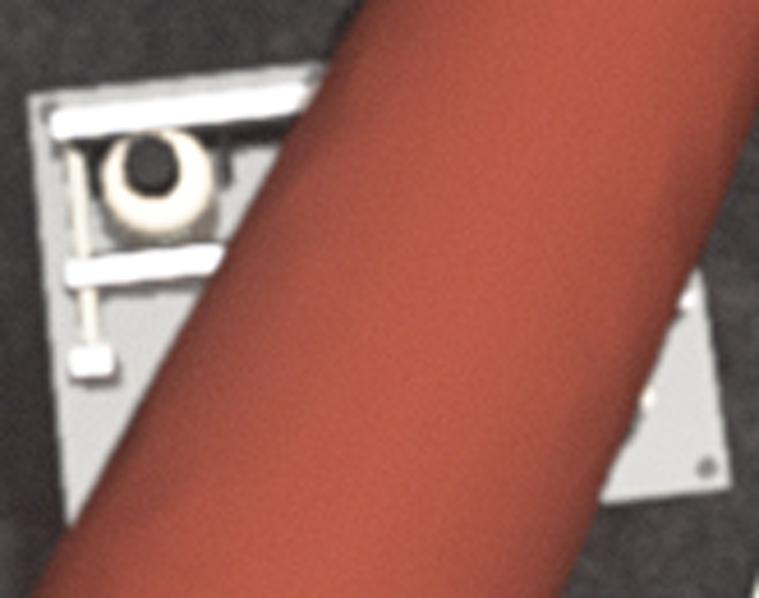

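View pics/scene7.png

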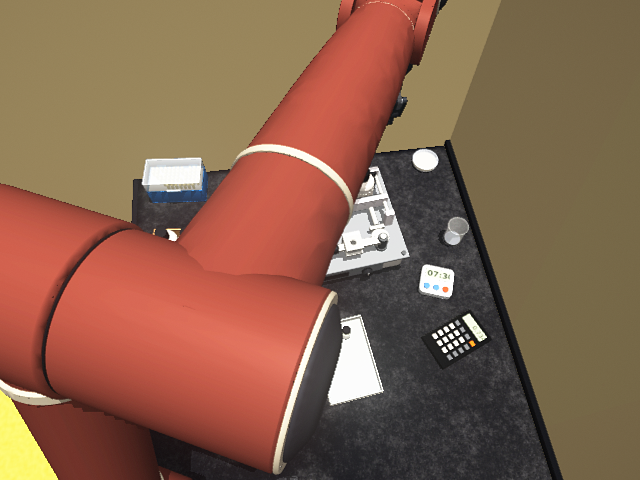

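```bash
python3 - <<'E'
from h import *
plan((491.7,-130.1,190,95),(491.7,-130.1,120),(491.7,-130.1,72))
E
```

```text
t 19.2 at [ 711.  -268.3  196.4] yaw 95.08 tilt 0.03 F [ 1.2 -0.2 -0.3] open 45.1
  turn 0.1 : 1 rows [[0,0,0],0.08]
  shift [ 156.8 -206.4    6.4] mm: 7 rows [0.0224, -0.0295, 0.0009]
  shift [ 0.  0. 70.] mm: 2 rows [0.0, 0.0, 0.035]
  shift [ 0.  0. 48.] mm: 2 rows [0.0, 0.0, 0.024]
```

Request:
jog_arm(motion=[[[0.0224,-0.0295,0],0],[[0.0224,-0.0295,0],0],[[0.0224,-0.0295,0],0],[[0.0224,-0.0295,0],0],[[0.0224,-0.0295,0],0],[[0.0224,-0.0295,0],0],[[0.0224,-0.0295,0],0],[[0,0,0.03],0],[[0,0,0.03],0],[[0,0,0],0],[[0,0,0],0],[[0,0,0],0],[[0,0,0],0]], grip=0.036)

```text
t: 20.5
eef_pos: [492.8, -131.7, 138.4]
ee_rot: [2.119, 2.315, 0.002]
wrist_force: [-0.2, 0.1, -0.9]
opening: 36.0
```

```bash
python3 - <<'E'
from h import *
plan((491.7,-130.1,72,95))
shot('scene','scene8'); shot('top','top8')
crop('top8',235,400,155,285,4.6,'c5'); crop('scene8',235,415,155,300,4.2,'c6')
E
```

```text
t 20.5 at [ 492.8 -131.7  138.4] yaw 95.04 tilt 0.18 F [-0.2  0.1 -0.9] open 36.0
  turn 0.0 : 1 rows [[0,0,0],0.04]
  shift [ 1.7 -0.9 66.4] mm: 2 rows [0.0008, -0.0005, 0.0332]
```

View pics/c5.png

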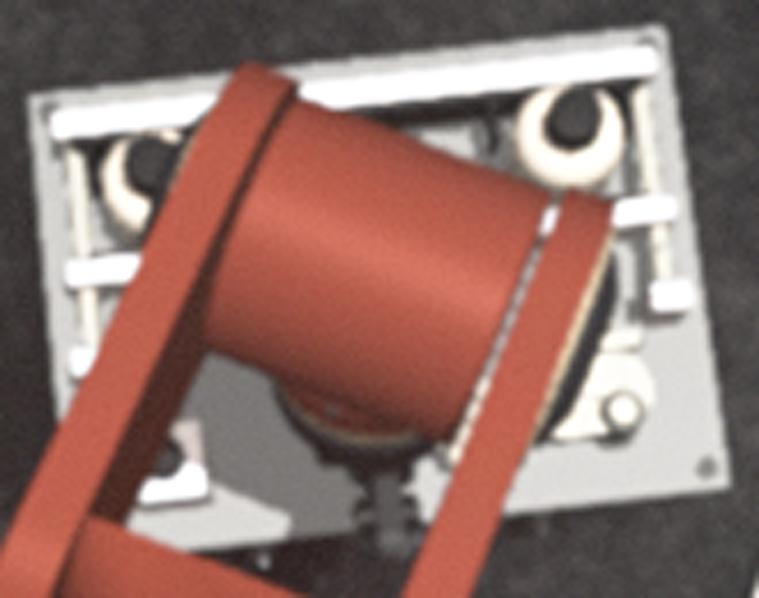

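View pics/c6.png

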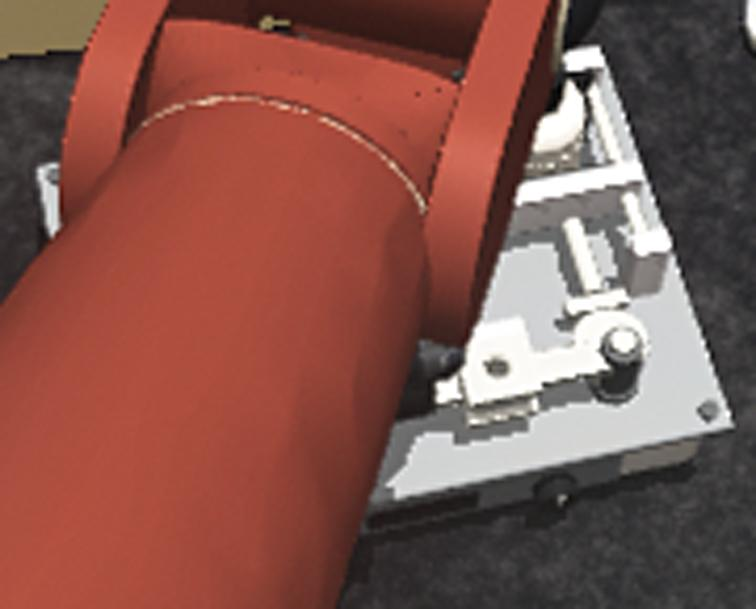

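The pin stands in the block (head at crop 165,450), and the fork hole is empty. Going down over the lever grip.

Request:
jog_arm(motion=[[[0.0015,-0.0009,0.02],0],[[0,0,0.02],0],[[0,0,0.01],0],[[0,0,0.008],0],[[0,0,0.007],0],[[0,0,0],0],[[0,0,0],0],[[0,0,0],0]])

```text
t: 21.4
eef_pos: [491.1, -130.2, 72.2]
ee_rot: [2.121, 2.316, 0.001]
wrist_force: [-0.3, 0.0, -0.1]
opening: 36.0
```

Request:
jog_arm(motion=[[[0,0,0],0],[[0,0,0],0],[[0,0,0],0],[[0,0,0],0]], grip=0.02, grip_force=25)

```text
t: 21.8
eef_pos: [490.5, -129.9, 71.5]
ee_rot: [2.122, 2.317, 0.0]
wrist_force: [-0.0, -0.2, -0.1]
opening: 19.8
```

Caged. Swing open with 4° rows about the hinge.

Request:
jog_arm(motion=[[[-0.0001,-0.0039,0],-2],[[-0.0003,-0.0078,0],-4],[[-0.0003,-0.0078,0],-4],[[-0.0003,-0.0078,0],-4],[[-0.0003,-0.0078,0],-4],[[0,0,0],0]])

```text
t: 22.4
eef_pos: [456.4, -138.7, 71.6]
ee_rot: [1.734, 2.619, 0.0]
wrist_force: [0.1, 0.4, 0.6]
opening: 20.1
```

Request:
jog_arm(motion=[[[-0.0003,-0.0078,0],-4],[[-0.0003,-0.0078,0],-4],[[-0.0003,-0.0078,0],-4],[[-0.0003,-0.0078,0],-4],[[-0.0003,-0.0078,0],-4],[[-0.0003,-0.0078,0],-4],[[-0.0003,-0.0078,0],-4],[[-0.0003,-0.0078,0],-4],[[-0.0003,-0.0078,0],-4],[[-0.0003,-0.0078,0],-4],[[0,0,0],0]])

```text
t: 23.5
eef_pos: [400.8, -191.2, 71.5]
ee_rot: [-0.736, -3.054, 0.0]
wrist_force: [-0.4, 0.8, -0.4]
opening: 20.2
```

```bash
python3 - <<'E'
from h import *
plan()
o,p,R,y=state(); h=np.array([501.4,-241.7]); r=p[:2]-h; print(np.linalg.norm(r),np.degrees(np.arctan2(r[1],r[0])), y)
E
```

```text
t 23.5 at [ 400.8 -191.2   71.5] yaw 152.9 tilt 0.0 F [-0.4  0.8 -0.4] open 20.2
112.51302713425652 153.33915191626986 152.90245561262535
```

Request:
jog_arm(motion=[[[-0.0003,-0.0078,0],-4],[[-0.0003,-0.0078,0],-4],[[-0.0003,-0.0078,0],-4],[[-0.0003,-0.0078,0],-4],[[-0.0003,-0.0078,0],-4],[[-0.0003,-0.0078,0],-4],[[-0.0003,-0.0078,0],-4],[[-0.0001,-0.0039,0],-2],[[0,0,0],0],[[0,0,0],0]])

```text
t: 24.5
eef_pos: [389.1, -247.5, 71.3]
ee_rot: [0.08, -3.14, 0.0]
wrist_force: [0.0, -0.1, -1.2]
opening: 19.5
```

```bash
python3 - <<'E'
from h import *
plan()
o,p,R,y=state(); h=np.array([501.4,-241.7]); r=p[:2]-h; print(np.linalg.norm(r),np.degrees(np.arctan2(r[1],r[0])), y)
shot('scene','scene9'); shot('top','top9')
crop('top9',235,400,155,315,4.6,'c5')
E
```

```text
t 24.5 at [ 389.1 -247.5   71.3] yaw -177.08 tilt 0.03 F [ 0.  -0.1 -1.2] open 19.5
112.4744702773302 -177.0590136181455 -177.07521512764166
```

View pics/c5.png

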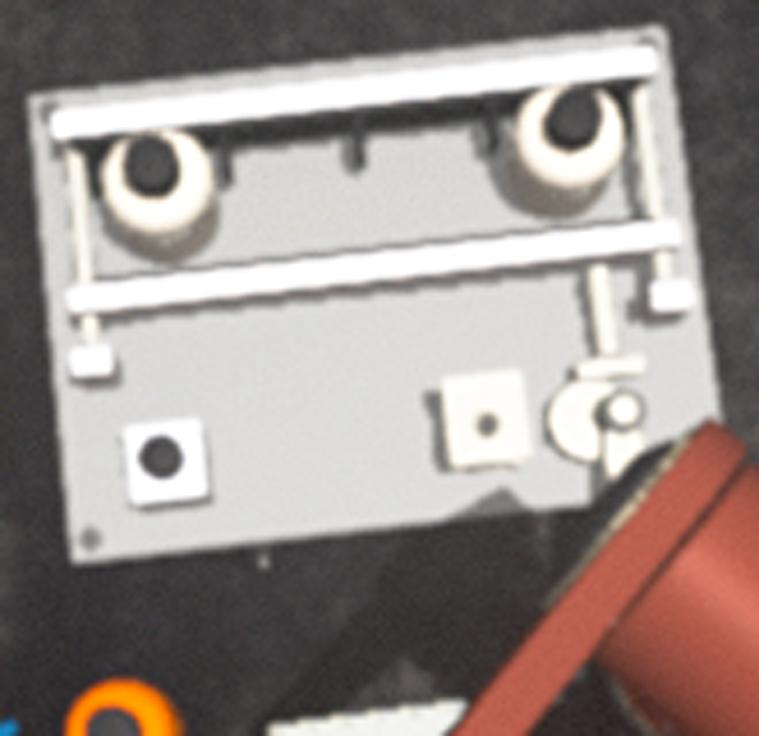

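The lever swings and the pin is upright in the block. Next I press gently to the open stop.

Request:
jog_arm(motion=[[[0,-0.002,0],-1],[[0,-0.002,0],-1],[[0,-0.002,0],-1],[[0,0,0],0],[[0,0,0],0]])

```text
t: 25.1
eef_pos: [389.5, -252.9, 71.2]
ee_rot: [0.165, -3.137, -0.003]
wrist_force: [0.8, 5.0, 1.9]
opening: 19.7
```

Request:
jog_arm(motion=[[[0,-0.001,0],-0.5],[[0,-0.001,0],-0.5],[[0,0,0],0],[[0,0,0],0]])

```text
t: 25.5
eef_pos: [389.6, -252.8, 71.1]
ee_rot: [0.192, -3.135, -0.011]
wrist_force: [0.7, 12.1, 5.6]
opening: 20.1
```

Request:
jog_arm(motion=[[[0,0.003,0],1.5],[[0,0,0],0],[[0,0,0],0],[[0,0,0],0],[[0,0,-0.02],0],[[0,0,-0.03],0],[[0,0,-0.03],0],[[0,0,-0.03],0],[[0,0,-0.03],0],[[0,0,0],0]], grip=0.036)

```text
t: 26.5
eef_pos: [391.4, -254.8, 217.0]
ee_rot: [-0.151, 3.131, -0.011]
wrist_force: [0.5, -0.4, 0.5]
opening: 36.3
```

```bash
python3 - <<'E'
from h import *
plan()
shot('scene','scene10'); shot('top','top10')
crop('top10',135,415,155,365,2.8,'c5')
crop('top10',135,215,195,290,6,'c3')
E
```

```text
t 26.5 at [ 391.4 -254.8  217. ] yaw -174.46 tilt 0.57 F [ 0.5 -0.4  0.5] open 36.3
```

View pics/c5.png

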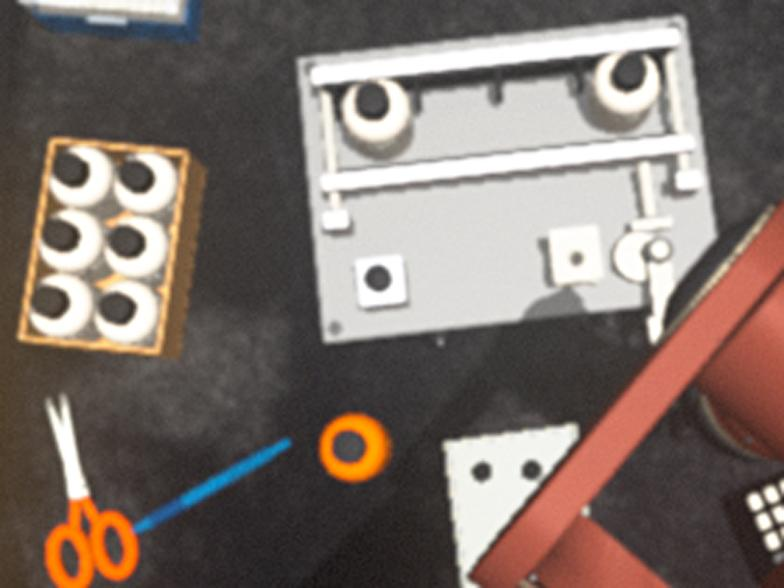

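View pics/c3.png

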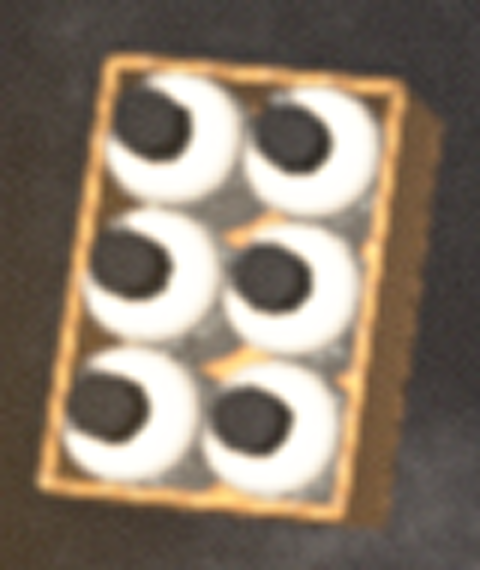

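View pics/scene10.png

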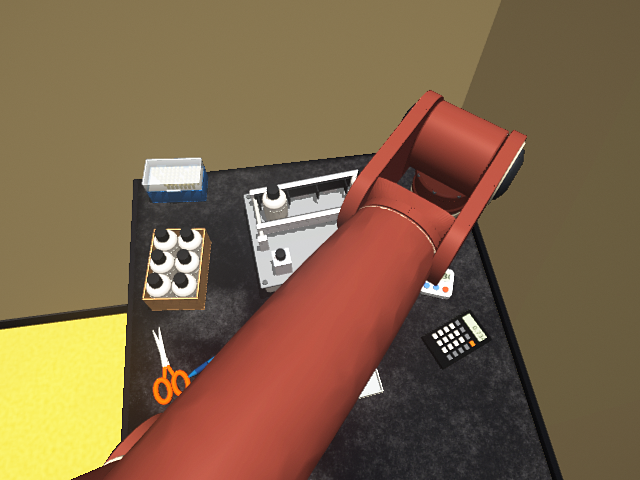

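```bash
python3 - <<'E'
from h import *
# dark cap blobs: segment in raw images; cap top via depth
for n,tag in(('top','top10'),('scene','scene0'),('top','top0')):
    z=np.load(f'pics/{tag}.npz'); im=z['im'].astype(int); d=z['d']
    c=vision.get_calibration(n);K=np.array(c['camera_matrix']);R=RM(c['rotation']);o=np.array(c['origin'])
    v,u=np.mgrid[0:480,0:640]; P=np.stack([(u-K[0,2])/K[0,0]*d,-(v-K[1,2])/K[1,1]*d,-d],-1)@R.T+o
    dark=(im.max(2)<90)
    for name,x0,x1,y0,y1,z0,z1,Z in[('loaded',560,660,-260,0,152,166,159),('carton',440,600,100,220,94,106,100),('pin',470,510,-210,-20,119,132,125)]:
        m=(dark&(P[...,2]>z0)&(P[...,2]<z1)&(P[...,0]>x0)&(P[...,0]<x1)&(P[...,1]>y0)&(P[...,1]<y1)).astype(np.uint8)
        k,l,s,cc=cv2.connectedComponentsWithStats(m)
        for i in range(1,k):
            if s[i,4]>12: print(tag,name,s[i,4],cc[i].round(1),ptz(n,*cc[i],Z)[:2].round(1), np.median(P[l==i][:,2]).round(1))
E
```

```text
top10 loaded 94 [359.5 180. ] [ 618.7 -221.5] 159.4
top10 loaded 94 [267.4 190.5] [602.  -43.8] 159.7
top10 carton 89 [159.2 214.9] [572.7 181.3] 99.7
top10 carton 86 [183.  217.3] [566.6 133. ] 99.9
top10 carton 84 [155.5 238.3] [524.6 187.2] 99.8
top10 carton 84 [179.7 240.7] [518.5 138.7] 99.8
top10 carton 79 [152.  262.3] [476.2 192.8] 99.8
top10 carton 85 [176.3 264.6] [470.5 144.4] 99.9
top10 pin 30 [269.2 253.7] [484.2 -42.9] 126.3
scene0 loaded 110 [363.4 172.2] [ 616.7 -219. ] 159.1
scene0 loaded 123 [272.5 189.7] [600.6 -40.7] 159.1
scene0 carton 119 [160.5 232.5] [570.9 185.4] 99.9
scene0 carton 117 [185.7 232.3] [564.6 137. ] 99.9
scene0 carton 127 [157.  255.1] [522.6 191.3] 99.8
scene0 carton 126 [182.7 254.8] [516.5 143. ] 99.9
scene0 carton 137 [153.2 278.8] [474.2 197.4] 100.1
scene0 carton 132 [179.7 278.5] [468.2 148.9] 100.2
scene0 pin 83 [353.2 238.6] [ 493.3 -179.8] 125.9
top0 loaded 97 [359.4 180. ] [ 618.6 -221.4] 159.2
top0 loaded 96 [267.4 190.6] [601.9 -43.7] 159.5
top0 carton 88 [159.1 214.7] [573.  181.5] 100.0
top0 carton 86 [183.1 217.3] [566.5 132.9] 99.7
top0 carton 84 [155.6 238.3] [524.6 187.1] 100.1
top0 carton 85 [179.8 240.8] [518.4 138.5] 100.0
top0 carton 84 [152.1 262.2] [476.5 192.7] 100.1
top0 carton 88 [176.2 264.6] [470.5 144.6] 100.2
top0 pin 24 [339.4 245.7] [ 496.6 -180.4] 127.2
```

```bash
python3 - <<'E'
from h import *
plan((470.6,145,190,128.3),(470.6,145,120))
E
```

```text
t 26.6 at [ 389.6 -253.1  212.2] yaw -174.47 tilt 0.11 F [ 0.7 -0.3 -0.3] open 35.8
  turn 57.2 : 8 rows [[0,0,0],7.15]
  shift [262.2 310.3  22.2] mm: 11 rows [0.0238, 0.0282, 0.002]
  shift [ 0.  0. 70.] mm: 2 rows [0.0, 0.0, 0.035]
```

Request:
jog_arm(motion=[[[0,0,0],7.15],[[0,0,0],7.15],[[0,0,0],7.15],[[0,0,0],7.15],[[0,0,0],7.15],[[0,0,0],7.15],[[0,0,0],7.15],[[0,0,0],7.15],[[0.0238,0.0282,0],0],[[0.0238,0.0282,0],0],[[0.0238,0.0282,0],0],[[0.0238,0.0282,0],0],[[0.0238,0.0282,0],0],[[0.0238,0.0282,0],0],[[0.0238,0.0282,0],0],[[0.0238,0.0282,0],0],[[0.0238,0.0282,0],0],[[0.0238,0.0282,0],0]], grip=0.045)

```text
t: 28.4
eef_pos: [462.1, 110.4, 209.2]
ee_rot: [-1.368, -2.826, 0.003]
wrist_force: [-0.1, -0.1, -0.5]
opening: 45.3
```

Request:
jog_arm(motion=[[[0.0238,0.0282,0],0],[[0,0,0.03],0],[[0,0,0.03],0],[[0,0,0.02],0],[[0,0,0],0],[[0,0,0],0],[[0,0,0],0]])

```text
t: 29.1
eef_pos: [471.0, 145.1, 132.5]
ee_rot: [1.369, 2.826, 0.001]
wrist_force: [0.4, -0.2, 0.1]
opening: 44.8
```

```bash
python3 - <<'E'
from h import *
plan((470.6,145,69,128.3))
shot('scene','scene11'); shot('top','top11')
crop('top11',115,275,175,300,5,'c5')
crop('scene11',115,275,195,320,5,'c6')
E
```

```text
t 29.1 at [471.  145.1 132.5] yaw 128.32 tilt 0.09 F [ 0.4 -0.2  0.1] open 44.8
  turn 0.0 : 1 rows [[0,0,0],0.02]
  shift [ 0.2 -0.4 63.5] mm: 2 rows [0.0001, -0.0002, 0.0317]
```

View pics/c5.png

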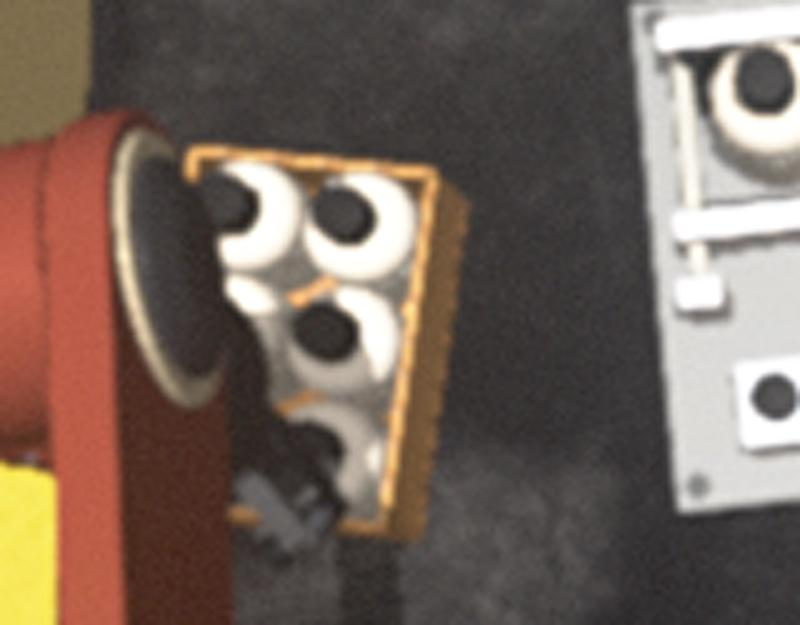

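View pics/c6.png

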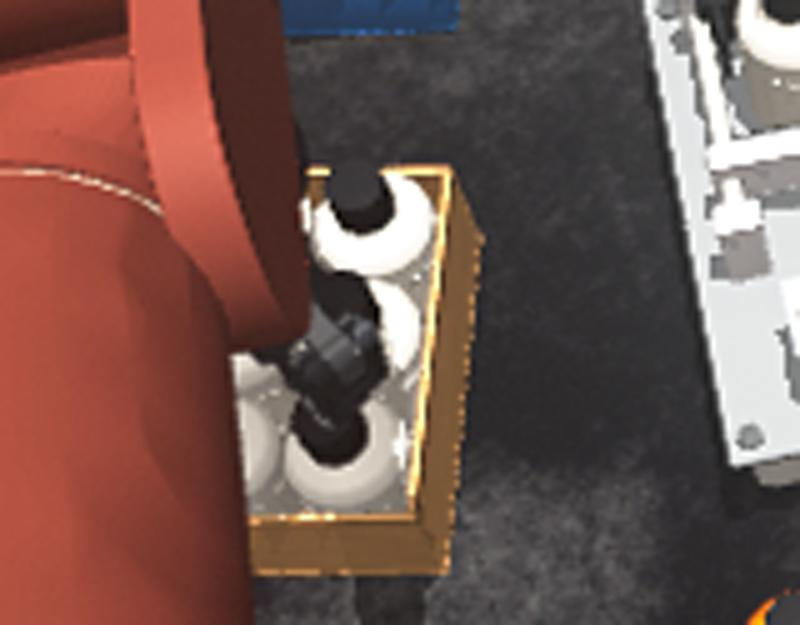

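The gripper sits over the right-front cap (scene crop 330,430). Descending.

Request:
jog_arm(motion=[[[0,-0.0004,0.02],0],[[0,0,0.015],0],[[0,0,0.01],0],[[0,0,0.008],0],[[0,0,0.006],0],[[0,0,0.003],0],[[0,0,0],0],[[0,0,0],0]])

```text
t: 30.0
eef_pos: [470.3, 145.0, 69.8]
ee_rot: [1.369, 2.827, 0.001]
wrist_force: [0.3, -0.2, 1.5]
opening: 45.1
```

Request:
jog_arm(motion=[[[0,0,0],0],[[0,0,0],0],[[0,0,0],0],[[0,0,0],0],[[0,0,0],0],[[0,0,0],0]], grip=0.01, grip_force=60)

```text
t: 30.6
eef_pos: [471.0, 145.3, 70.3]
ee_rot: [1.368, 2.826, 0.003]
wrist_force: [4.0, 2.7, 3.9]
opening: 21.6
```

Request:
jog_arm(motion=[[[0,0,-0.005],0],[[0,0,-0.01],0],[[0,0,-0.015],0],[[0,0,-0.015],0],[[0,0,-0.015],0],[[0,0,-0.015],0],[[0,0,-0.015],0],[[0,0,-0.015],0],[[0,0,-0.015],0],[[0,0,0],0],[[0,0,0],0],[[0,0,0],0]])

```text
t: 31.8
eef_pos: [469.4, 144.8, 188.4]
ee_rot: [-1.368, -2.826, 0.002]
wrist_force: [0.5, 0.4, -1.1]
opening: 21.9
```

```bash
python3 - <<'E'
from h import *
plan((603.2,-103.2,193,128.3))
shot('scene','scene12'); shot('top','top12')
crop('top12',115,275,175,300,5,'c5')
crop('scene12',115,275,195,320,5,'c6')
E
```

```text
t 31.8 at [469.4 144.8 188.4] yaw 128.33 tilt 0.11 F [ 0.5  0.4 -1.1] open 21.9
  turn 0.0 : 1 rows [[0,0,0],0.03]
  shift [-277.6  -48.7   -4.6] mm: 8 rows [-0.0347, -0.0061, -0.0006]
```

View pics/c5.png

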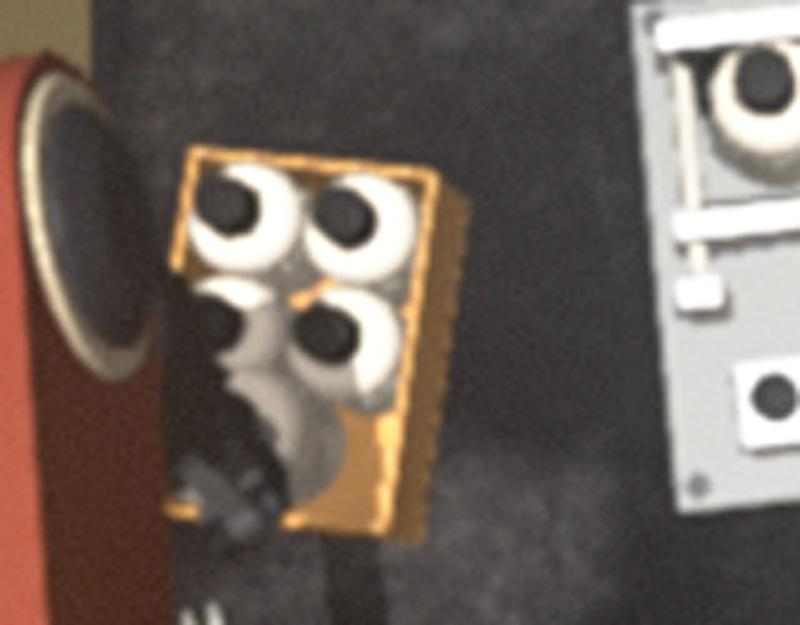

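View pics/c6.png

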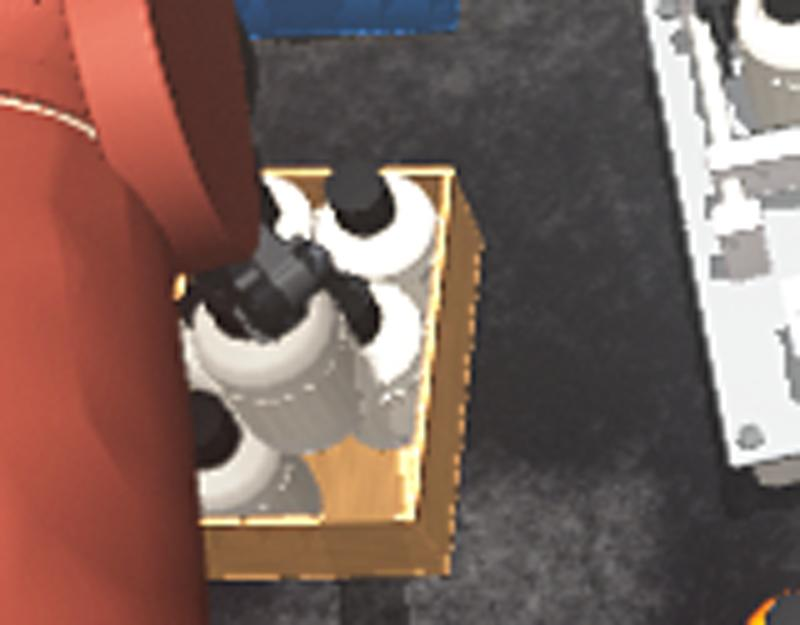

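```bash
python3 - <<'E'
from h import *
plan((545,-105,195,128.3),(603.2,-103.2,195))
E
```

```text
t 31.9 at [469.3 144.8 188.2] yaw 128.33 tilt 0.12 F [ 0.4 -0.3 -1.4] open 21.4
  turn 0.0 : 1 rows [[0,0,0],0.03]
  shift [-243.   -95.5   -6.8] mm: 7 rows [-0.0347, -0.0136, -0.001]
  shift [-34.7  46.8  -0. ] mm: 2 rows [-0.0173, 0.0234, -0.0]
```

Request:
jog_arm(motion=[[[-0.02,-0.0078,-0.003],0],[[-0.0317,-0.0125,-0.003],0],[[-0.0317,-0.0125,-0.001],0],[[-0.0317,-0.0125,0],0],[[-0.0317,-0.0125,0],0],[[-0.0317,-0.0125,0],0],[[-0.0317,-0.0125,0],0],[[-0.02,-0.008,0],0],[[-0.0128,-0.0047,0],0],[[-0.0087,0.0117,0],0],[[-0.0087,0.0117,0],0],[[-0.0087,0.0117,0],0],[[-0.0086,0.0117,0],0],[[0,0,0],0],[[0,0,0],0],[[0,0,0],0]])

```text
t: 33.5
eef_pos: [603.3, -102.8, 196.0]
ee_rot: [-1.368, -2.827, 0.0]
wrist_force: [0.6, 0.2, -0.8]
opening: 21.8
```

```bash
python3 - <<'E'
from h import *
plan((603.2,-103.2,130,128.3))
shot('scene','scene13'); shot('top','top13')
crop('top13',235,400,135,285,4.6,'c5'); crop('scene13',235,415,135,300,4.2,'c6')
E
```

```text
t 33.5 at [ 603.3 -102.8  196. ] yaw 128.35 tilt 0.06 F [ 0.6  0.2 -0.8] open 21.8
  turn 0.0 : 1 rows [[0,0,0],0.05]
  shift [-0.2 -0.3 66. ] mm: 2 rows [-0.0001, -0.0002, 0.033]
```

View pics/c5.png

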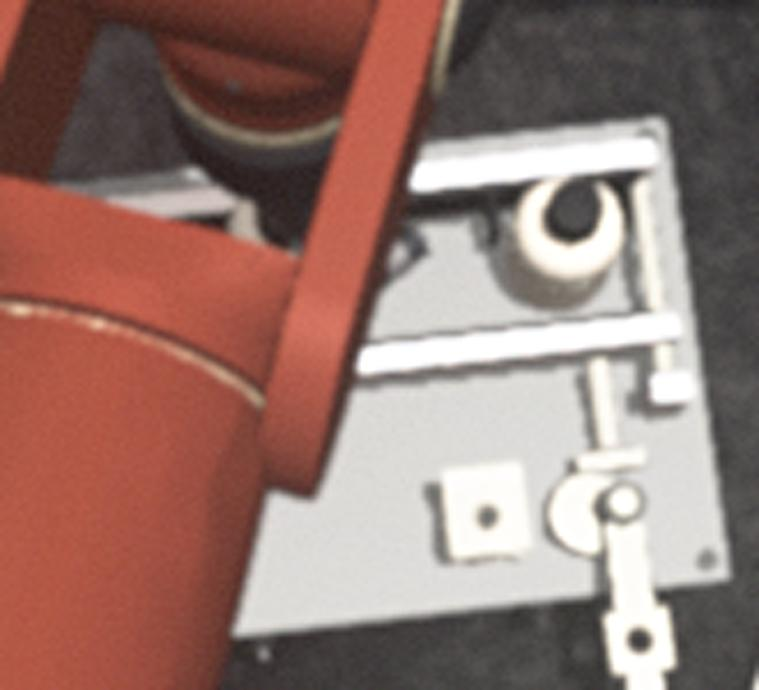

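View pics/c6.png

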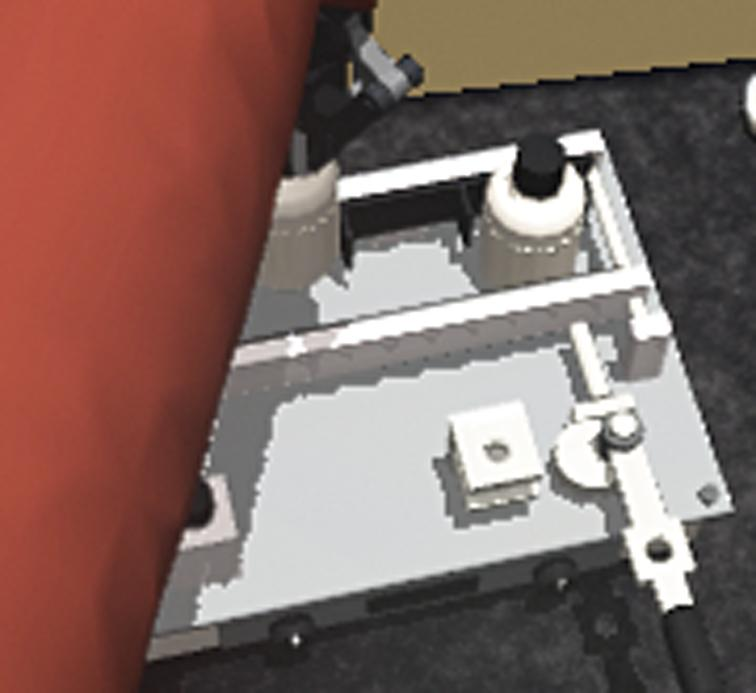

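Request:
jog_arm(motion=[[[0,0,0.01],0],[[0,0,0.01],0],[[0,0,0.01],0],[[0,0,0.01],0],[[0,0,0.008],0],[[0,0,0.006],0],[[0,0,0.005],0],[[0,0,0.004],0],[[0,0,0],0],[[0,0,0],0],[[0,0,0],0]])

```text
t: 34.7
eef_pos: [604.4, -103.2, 134.0]
ee_rot: [1.369, 2.827, 0.0]
wrist_force: [0.5, 1.1, -0.3]
opening: 21.6
```

Request:
jog_arm(motion=[[[0,0,0.002],0],[[0,0,0.001],0],[[0,0,0],0],[[0,0,0],0],[[0,0,0],0]])

```text
t: 35.2
eef_pos: [604.0, -103.1, 130.4]
ee_rot: [1.369, 2.828, -0.0]
wrist_force: [0.4, -0.3, -0.8]
opening: 21.6
```

Request:
jog_arm(motion=[[[0,0,0.001],0],[[0,0,0],0],[[0,0,0],0]])

```text
t: 35.5
eef_pos: [604.0, -103.1, 129.4]
ee_rot: [-1.369, -2.828, -0.0]
wrist_force: [0.0, -0.4, -0.1]
opening: 21.4
```

Request:
jog_arm(motion=[[[0,0,0.001],0],[[0,0,0],0],[[0,0,0],0]])

```text
t: 35.8
eef_pos: [604.4, -103.2, 129.2]
ee_rot: [1.369, 2.827, 0.0]
wrist_force: [-0.8, -0.3, 3.5]
opening: 21.3
```

Touchdown at the predicted height. Release and back off.

Request:
jog_arm(motion=[[[0,0,0],0],[[0,0,0],0],[[0,0,0],0],[[0,0,0],0],[[0,0,-0.015],0],[[0,0,-0.025],0],[[0,0,-0.025],0],[[0.02,-0.02,0],0],[[0.03,-0.02,0],0],[[0.04,0.01,0],0],[[0.04,0.015,0],0],[[0.04,0.015,0],0],[[0.04,0.015,0],0],[[0.04,0.015,0],0],[[0,0,0],0],[[0,0,0],0]], grip=0.045)

```text
t: 37.4
eef_pos: [472.7, 112.2, 194.6]
ee_rot: [1.365, 2.827, 0.001]
wrist_force: [0.7, -0.6, -0.3]
opening: 44.9
```

```bash
cat > caps.py <<'E'
from h import *
def caps(n,tag):
    z=np.load(f'pics/{tag}.npz'); im=z['im'].astype(int); d=z['d']
    c=vision.get_calibration(n);K=np.array(c['camera_matrix']);R=RM(c['rotation']);o=np.array(c['origin'])
    v,u=np.mgrid[0:480,0:640]; P=np.stack([(u-K[0,2])/K[0,0]*d,-(v-K[1,2])/K[1,1]*d,-d],-1)@R.T+o
    dark=(im.max(2)<90)
    for name,x0,x1,y0,y1,z0,z1,Z in[('loaded',560,660,-260,0,152,166,159),('carton',400,640,60,260,94,106,100),('pin',470,510,-210,-20,119,132,125)]:
        m=(dark&(P[...,2]>z0)&(P[...,2]<z1)&(P[...,0]>x0)&(P[...,0]<x1)&(P[...,1]>y0)&(P[...,1]<y1)).astype(np.uint8)
        k,l,s,cc=cv2.connectedComponentsWithStats(m)
        for i in range(1,k):
            if s[i,4]>12: print(tag,name,s[i,4],cc[i].round(1),ptz(n,*cc[i],Z)[:2].round(1), np.median(P[l==i][:,2]).round(1))
E
python3 - <<'E'
from caps import *
plan()
shot('top','top14'); shot('scene','scene14'); caps('top','top14'); caps('scene','scene14')
E
```

```text
t 37.4 at [472.7 112.2 194.6] yaw 128.45 tilt 0.1 F [ 0.7 -0.6 -0.3] open 44.9
top14 loaded 94 [359.5 180.1] [ 618.5 -221.5] 159.7
top14 loaded 94 [267.4 190.6] [601.9 -43.7] 159.6
top14 loaded 79 [297.3 190.1] [ 601.5 -101.2] 159.6
top14 carton 92 [183.  217.5] [566.1 132.9] 100.1
top14 carton 66 [181.4 241. ] [518.  135.2] 99.8
top14 pin 31 [269.1 253.7] [484.2 -42.7] 126.2
scene14 loaded 109 [363.2 172.3] [ 616.7 -218.6] 158.8
scene14 loaded 119 [302.8 186.4] [600.1 -98.6] 159.0
scene14 loaded 120 [272.3 189.8] [600.3 -40.4] 159.1
scene14 carton 92 [181.6 256.1] [514.1 145.2] 99.9
scene14 pin 73 [279.9 253.4] [481.5 -40.4] 126.2
```

View pics/top14.png

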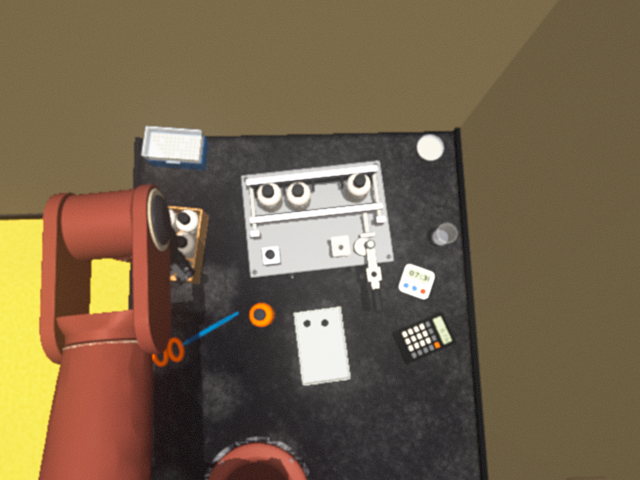

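View pics/scene14.png

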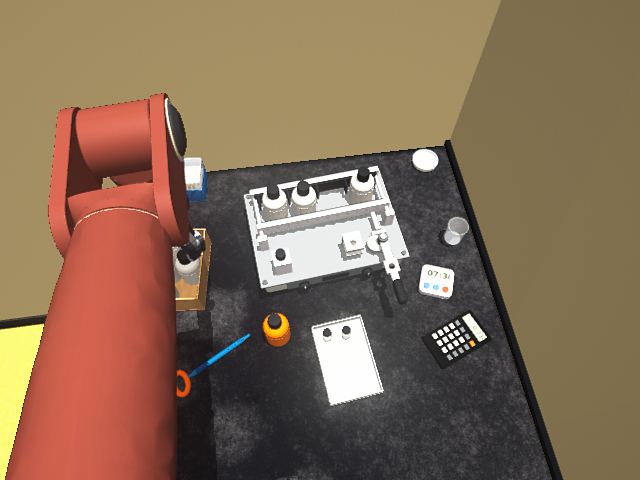

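```bash
python3 - <<'E'
from h import *
plan((518.6,139.2,130,128.3))
E
```

```text
t 37.5 at [473.  110.9 194.1] yaw 128.29 tilt 0.06 F [-0.7 -0.3  0.6] open 45.1
  turn -0.0 : 1 rows [[0,0,0],-0.01]
  shift [-6.  53.3 64.1] mm: 3 rows [-0.002, 0.0178, 0.0214]
```

Request:
jog_arm(motion=[[[-0.003,0.0267,0],0],[[-0.003,0.0266,0],0],[[0,0,0.03],0],[[0,0,0.03],0],[[0,0,0],0],[[0,0,0],0],[[0,0,0],0],[[0,0,0],0]])

```text
t: 38.3
eef_pos: [519.4, 139.7, 135.7]
ee_rot: [1.369, 2.824, 0.003]
wrist_force: [-0.5, -0.0, -0.3]
opening: 45.2
```

```bash
python3 - <<'E'
from h import *
plan((518.6,139.2,70,128.3))
shot('scene','scene15'); shot('top','top15')
crop('top15',115,275,175,300,5,'c5')
crop('scene15',115,275,195,320,5,'c6')
E
```

```text
t 38.3 at [519.4 139.7 135.7] yaw 128.29 tilt 0.21 F [-0.5 -0.  -0.3] open 45.2
  turn -0.0 : 1 rows [[0,0,0],-0.01]
  shift [ 0.1 -1.  65.7] mm: 2 rows [0.0, -0.0005, 0.0328]
```

View pics/c5.png

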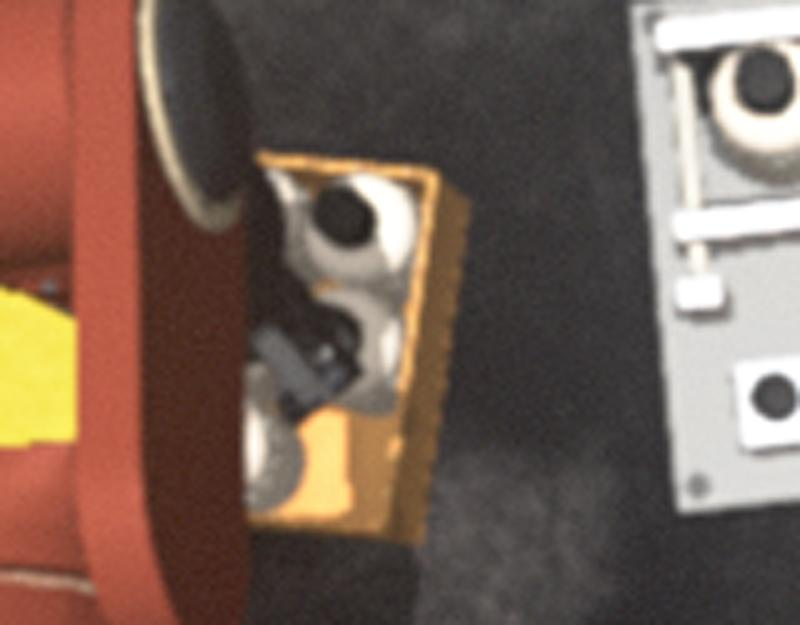

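View pics/c6.png

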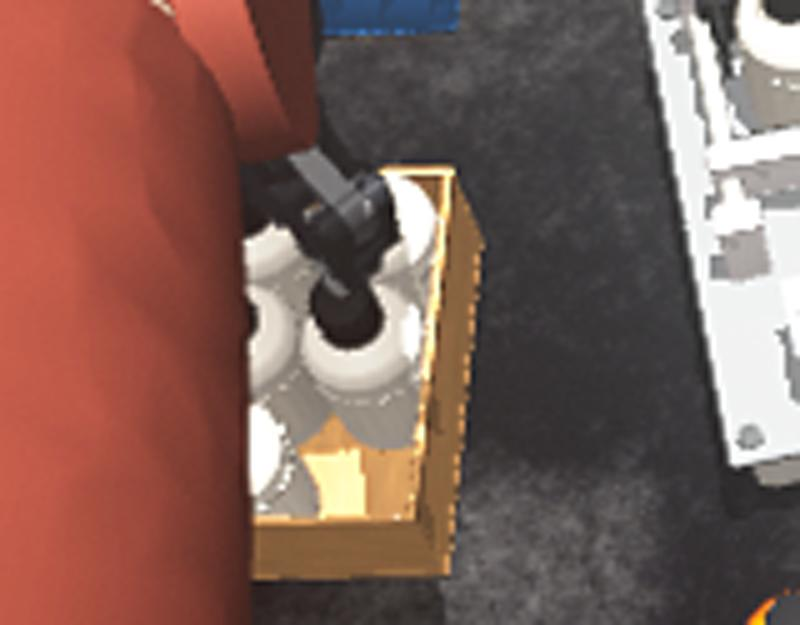

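Request:
jog_arm(motion=[[[0,-0.0005,0.02],0],[[0,0,0.015],0],[[0,0,0.01],0],[[0,0,0.008],0],[[0,0,0.006],0],[[0,0,0.004],0],[[0,0,0],0],[[0,0,0],0],[[0,0,0],0]])

```text
t: 39.3
eef_pos: [518.1, 139.7, 71.0]
ee_rot: [1.369, 2.827, 0.001]
wrist_force: [-0.5, -0.8, -0.2]
opening: 45.2
```

Request:
jog_arm(motion=[[[0,0,0],0],[[0,0,0],0],[[0,0,0],0],[[0,0,0],0],[[0,0,0],0],[[0,0,0],0]], grip=0.01, grip_force=60)

```text
t: 39.9
eef_pos: [518.2, 139.8, 71.0]
ee_rot: [1.369, 2.827, 0.001]
wrist_force: [1.3, 0.8, 4.1]
opening: 21.5
```

Request:
jog_arm(motion=[[[0,0,-0.005],0],[[0,0,-0.01],0],[[0,0,-0.015],0],[[0,0,-0.015],0],[[0,0,-0.015],0],[[0,0,-0.015],0],[[0,0,-0.015],0],[[0,0,-0.015],0],[[0,0,-0.015],0],[[0,0,-0.005],0],[[0,0,0],0],[[0,0,0],0]])

```text
t: 41.1
eef_pos: [517.3, 139.6, 194.7]
ee_rot: [-1.369, -2.827, 0.001]
wrist_force: [-0.1, -0.4, -1.7]
opening: 21.7
```

```bash
python3 - <<'E'
from h import *
plan((548,-163,197,128.3),(608.4,-163.0,197))
shot('scene','scene16'); crop('scene16',115,275,195,320,5,'c6')
E
```

```text
t 41.1 at [517.3 139.6 194.7] yaw 128.33 tilt 0.07 F [-0.1 -0.4 -1.7] open 21.7
  turn 0.0 : 1 rows [[0,0,0],0.03]
  shift [-256.5 -163.4   -2.3] mm: 8 rows [-0.0321, -0.0204, -0.0003]
  shift [-37.4  47.4  -0. ] mm: 2 rows [-0.0187, 0.0237, -0.0]
```

View pics/c6.png

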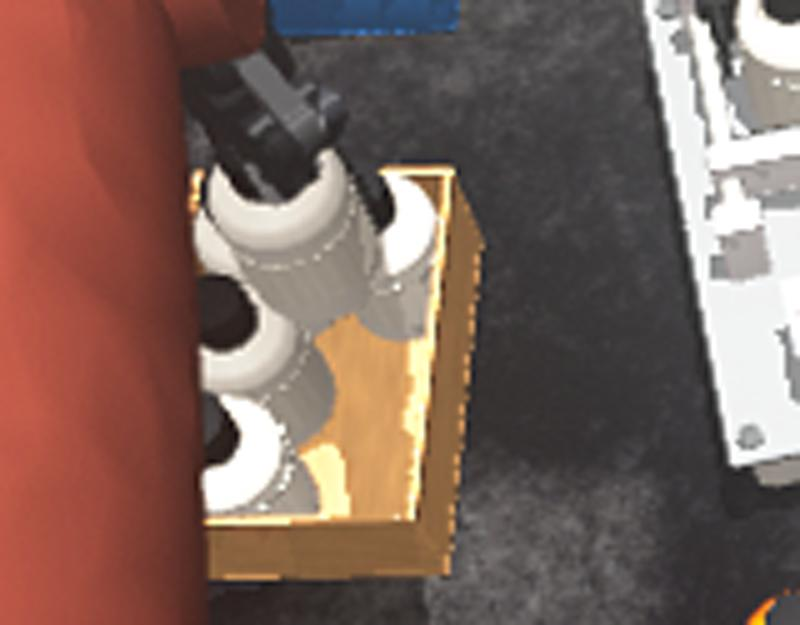

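Request:
jog_arm(motion=[[[-0.0155,-0.01,-0.002],0],[[-0.0321,-0.0204,0],0],[[-0.0321,-0.0204,0],0],[[-0.0321,-0.0204,0],0],[[-0.0321,-0.0204,0],0],[[-0.0321,-0.0204,0],0],[[-0.0321,-0.0204,0],0],[[-0.0321,-0.0204,0],0],[[-0.0164,-0.0106,0],0],[[-0.0093,0.0118,0],0],[[-0.0093,0.0118,0],0],[[-0.0094,0.0119,0],0],[[-0.0094,0.0119,0],0],[[0,0,0],0],[[0,0,0],0],[[0,0,0],0]])

```text
t: 42.75
eef_pos: [608.2, -162.8, 196.7]
ee_rot: [-1.369, -2.826, 0.0]
wrist_force: [-0.6, -0.2, -1.3]
opening: 21.6
```

```bash
python3 - <<'E'
from h import *
plan((608.4,-163.0,130,128.3))
shot('scene','scene17'); crop('scene17',235,415,135,300,4.2,'c6')
E
```

```text
t 42.8 at [ 608.2 -162.8  196.7] yaw 128.33 tilt 0.08 F [-0.6 -0.2 -1.3] open 21.6
  turn 0.0 : 1 rows [[0,0,0],0.03]
  shift [-0.3  0.  66.7] mm: 2 rows [-0.0002, 0.0, 0.0334]
```

View pics/c6.png

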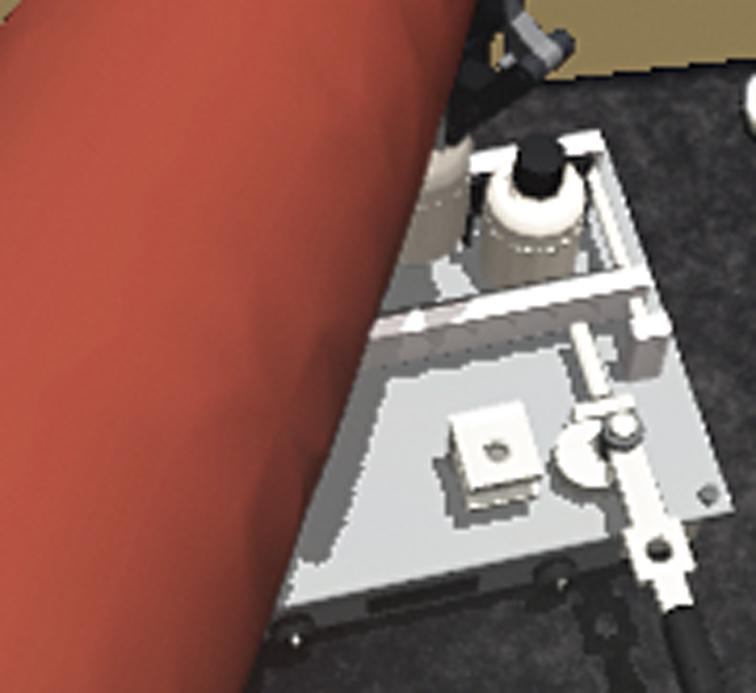

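Request:
jog_arm(motion=[[[0,0,0.01],0],[[0,0,0.01],0],[[0,0,0.01],0],[[0,0,0.01],0],[[0,0,0.008],0],[[0,0,0.006],0],[[0,0,0.005],0],[[0,0,0.004],0],[[0,0,0],0],[[0,0,0],0],[[0,0,0],0]])

```text
t: 43.9
eef_pos: [609.3, -163.1, 135.0]
ee_rot: [1.369, 2.827, 0.0]
wrist_force: [-0.8, -0.7, -1.2]
opening: 21.9
```

Request:
jog_arm(motion=[[[0,0,0.002],0],[[0,0,0.001],0],[[0,0,0],0],[[0,0,0],0],[[0,0,0],0]])

```text
t: 44.4
eef_pos: [609.0, -162.9, 131.4]
ee_rot: [1.369, 2.828, 0.0]
wrist_force: [-0.1, 0.1, -0.3]
opening: 21.4
```

Request:
jog_arm(motion=[[[0,0,0.001],0],[[0,0,0],0],[[0,0,0],0]])

```text
t: 44.7
eef_pos: [608.9, -162.9, 130.3]
ee_rot: [-1.369, -2.828, 0.0]
wrist_force: [0.1, -0.1, -0.9]
opening: 21.5
```

Request:
jog_arm(motion=[[[0,0,0.001],0],[[0,0,0],0],[[0,0,0],0]])

```text
t: 45.0
eef_pos: [609.3, -163.1, 130.1]
ee_rot: [1.369, 2.827, 0.0]
wrist_force: [-0.0, -0.0, 2.6]
opening: 21.6
```

Request:
jog_arm(motion=[[[0,0,0],0],[[0,0,0],0],[[0,0,0],0],[[0,0,0],0],[[0,0,-0.015],0],[[0,0,-0.025],0],[[0,0,-0.025],0],[[0,0,-0.015],0],[[0.03,-0.03,0],0],[[0.03,-0.03,0],0],[[0.02,-0.04,0],0],[[0,-0.04,0],0],[[-0.02,-0.035,0],0],[[-0.03,0,0],0],[[-0.03,0,0],0],[[0,0,0],0]], grip=0.045)

```text
t: 46.6
eef_pos: [472.5, -273.8, 209.8]
ee_rot: [1.372, 2.825, -0.001]
wrist_force: [-0.5, 0.5, 0.4]
opening: 45.1
```

```bash
python3 - <<'E'
from caps import *
plan((389.8,-251.5,130,185))
shot('top','top18'); shot('scene','scene18'); caps('top','top18'); caps('scene','scene18')
crop('top18',235,415,155,315,4.2,'c5')
E
```

```text
t 46.6 at [ 472.5 -273.8  209.8] yaw 128.21 tilt 0.05 F [-0.5  0.5  0.4] open 45.1
  turn -56.8 : 8 rows [[0,0,0],-7.10]
  shift [80.5 29.4 79.8] mm: 3 rows [0.0268, 0.0098, 0.0266]
top18 loaded 95 [359.4 180.2] [ 618.3 -221.3] 159.5
top18 loaded 79 [328.3 186.3] [ 607.7 -160.8] 159.5
top18 loaded 94 [267.4 190.5] [602.  -43.8] 159.4
top18 loaded 79 [297.3 190. ] [ 601.7 -101.1] 159.6
top18 carton 89 [159.5 215.2] [572.  180.6] 100.2
top18 carton 87 [183.  217.6] [565.9 132.9] 100.2
top18 carton 75 [155.8 238.8] [523.7 186.6] 100.3
top18 carton 61 [152.5 262.5] [475.8 191.9] 100.1
top18 pin 32 [268.9 253.8] [484.1 -42.5] 126.6
scene18 loaded 65 [331.9 178.7] [ 610.  -156.1] 159.5
scene18 loaded 118 [302.9 186.3] [600.3 -98.9] 159.2
scene18 loaded 122 [272.5 189.6] [600.6 -40.8] 159.1
scene18 carton 117 [160.7 233. ] [569.9 185. ] 99.9
scene18 carton 121 [185.8 232.6] [564.1 136.8] 100.0
scene18 carton 127 [157.1 255.4] [521.8 191. ] 100.0
scene18 carton 143 [153.6 279.3] [473.2 196.5] 100.2
```

View pics/c5.png

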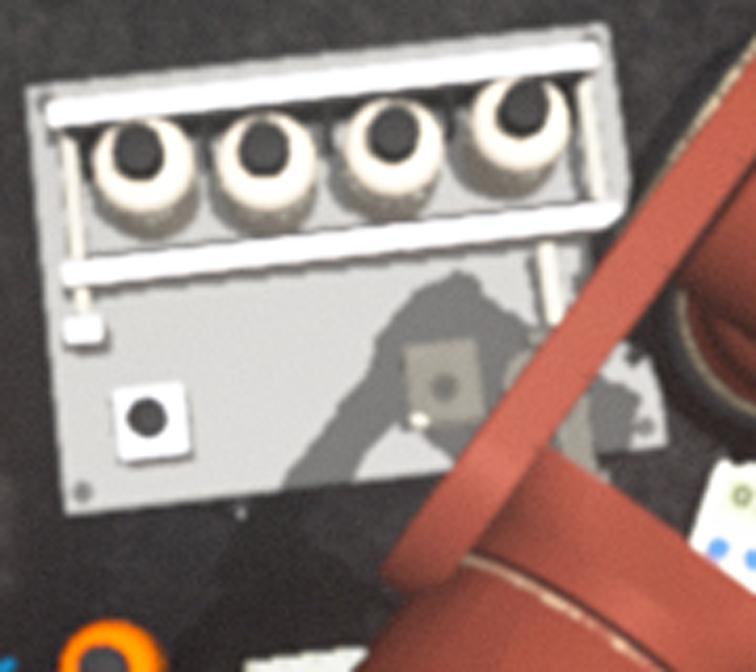

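View pics/top18.png

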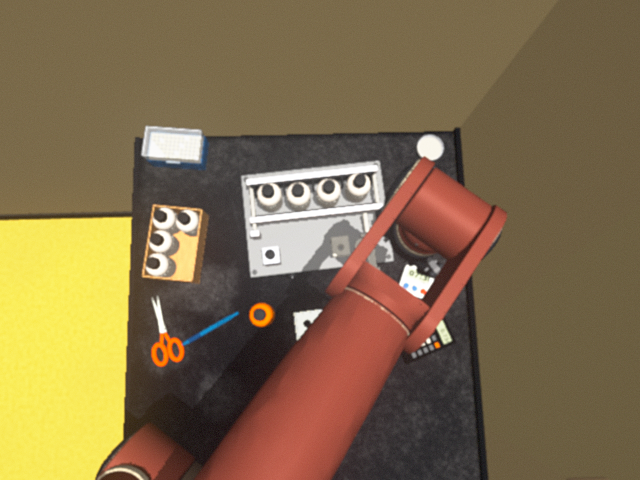

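All four bays are filled, all caps read z≈159, and the four spares stand in the carton. Now back to the lever.

Request:
jog_arm(motion=[[[0,0,0],-7.1],[[0,0,0],-7.1],[[0,0,0],-7.1],[[0,0,0],-7.1],[[0,0,0],-7.1],[[0,0,0],-7.1],[[0,0,0],-7.1],[[0,0,0],-7.1],[[0.0268,0.0098,0],0],[[0.0268,0.0098,0.02],0],[[0.0269,0.0098,0.025],0],[[0,0,0.025],0],[[0,0,0],0],[[0,0,0],0],[[0,0,0],0]], grip=0.036)

```text
t: 48.2
eef_pos: [390.0, -249.9, 141.5]
ee_rot: [-0.142, 3.136, -0.003]
wrist_force: [0.4, 0.9, 0.1]
opening: 36.2
```

```bash
python3 - <<'E'
from caps import *
plan((389.7,-251.0,72,185))
shot('scene','scene19'); crop('scene19',320,440,210,330,6,'c6')
shot('top','top19'); crop('top19',320,440,210,330,6,'c5')
E
```

```text
t 48.2 at [ 390.  -249.9  141.5] yaw -174.83 tilt 0.18 F [0.4 0.9 0.1] open 36.2
  turn 0.2 : 1 rows [[0,0,0],0.17]
  shift [ 0.4 -1.  69.5] mm: 2 rows [0.0002, -0.0005, 0.0347]
```

View pics/c5.png

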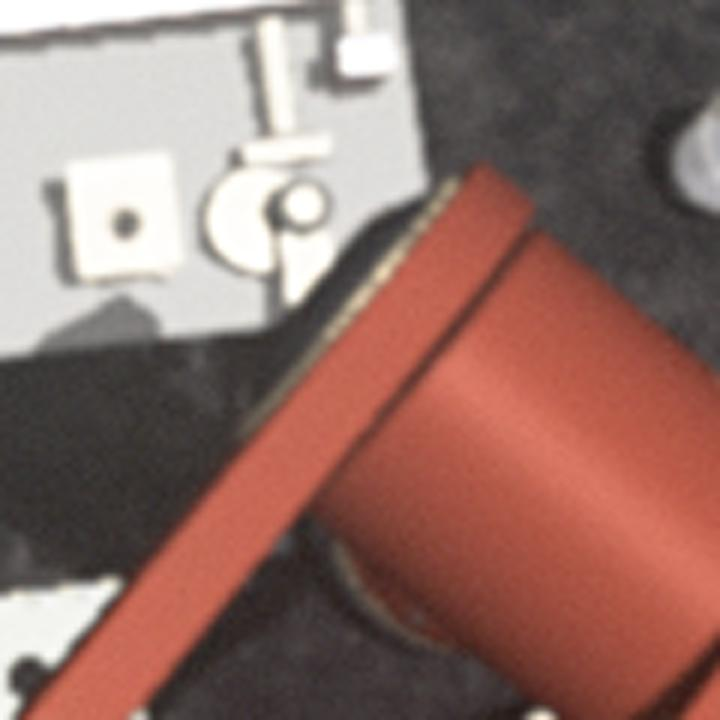

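Request:
jog_arm(motion=[[[0.0002,-0.0008,0.02],0],[[0,0,0.02],0],[[0,0,0.01],0],[[0,0,0.009],0],[[0,0,0.008],0],[[0,0,0],0],[[0,0,0],0],[[0,0,0],0]])

```text
t: 49.1
eef_pos: [389.2, -250.6, 73.2]
ee_rot: [-0.141, 3.137, -0.002]
wrist_force: [0.3, 0.6, 0.6]
opening: 36.1
```

Request:
jog_arm(motion=[[[0,0,0],0],[[0,0,0],0],[[0,0,0],0],[[0,0,0],0]], grip=0.02, grip_force=25)

```text
t: 49.5
eef_pos: [388.8, -250.2, 72.5]
ee_rot: [-0.141, 3.138, -0.0]
wrist_force: [-0.5, 0.9, -1.4]
opening: 19.7
```

Request:
jog_arm(motion=[[[-0.0001,0.0039,0],2],[[-0.0003,0.0078,0],4],[[-0.0003,0.0078,0],4],[[-0.0003,0.0078,0],4],[[-0.0003,0.0078,0],4],[[-0.0003,0.0078,0],4],[[-0.0003,0.0078,0],4],[[0,0,0],0]])

```text
t: 50.3
eef_pos: [396.1, -200.1, 72.6]
ee_rot: [0.567, 3.09, -0.0]
wrist_force: [-0.5, 0.1, -1.1]
opening: 20.2
```

```bash
python3 - <<'E'
from h import *
plan()
o,p,R,y=state(); h=np.array([501.4,-241.7]); r=p[:2]-h; print(np.linalg.norm(r),np.degrees(np.arctan2(r[1],r[0])), y)
E
```

```text
t 50.3 at [ 396.1 -200.1   72.6] yaw 159.19 tilt 0.03 F [-0.5  0.1 -1.1] open 20.2
113.22379541936624 158.45614162846454 159.18645466402424
```

Request:
jog_arm(motion=[[[-0.0003,0.0078,0],4],[[-0.0003,0.0078,0],4],[[-0.0003,0.0078,0],4],[[-0.0003,0.0078,0],4],[[-0.0003,0.0078,0],4],[[-0.0003,0.0078,0],4],[[-0.0003,0.0078,0],4],[[-0.0003,0.0078,0],4],[[0,0,0],0]])

```text
t: 51.2
eef_pos: [433.2, -151.1, 72.4]
ee_rot: [-1.396, -2.814, -0.0]
wrist_force: [0.6, -0.5, 0.3]
opening: 20.2
```

Request:
jog_arm(motion=[[[-0.0003,0.0078,0],4],[[-0.0003,0.0078,0],4],[[-0.0003,0.0078,0],4],[[-0.0003,0.0078,0],4],[[-0.0003,0.0078,0],4],[[-0.0003,0.0078,0],4],[[0,0,0],0]])

```text
t: 51.9
eef_pos: [475.2, -131.5, 72.2]
ee_rot: [-1.949, -2.463, -0.0]
wrist_force: [0.1, -0.5, 0.1]
opening: 20.0
```

```bash
python3 - <<'E'
from h import *
plan()
o,p,R,y=state(); h=np.array([501.4,-241.7]); r=p[:2]-h; print(np.linalg.norm(r),np.degrees(np.arctan2(r[1],r[0])), y)
E
```

```text
t 51.9 at [ 475.2 -131.5   72.2] yaw 103.27 tilt 0.05 F [ 0.1 -0.5  0.1] open 20.0
113.26785569607675 103.36592844782098 103.27432129134053
```

Request:
jog_arm(motion=[[[-0.0001,0.0039,0],2],[[-0.0001,0.0039,0],2],[[-0.0001,0.0039,0],2],[[0,0.002,0],1],[[0,0.002,0],1],[[0,0,0],0],[[0,0,0],0]])

```text
t: 52.6
eef_pos: [490.4, -129.1, 72.2]
ee_rot: [-2.118, -2.319, 0.0]
wrist_force: [-2.4, 0.6, -0.2]
opening: 20.2
```

Request:
jog_arm(motion=[[[0,0.001,0],0],[[0,0.001,0],0],[[0,0,0],0],[[0,0,0],0]])

```text
t: 53.0
eef_pos: [492.5, -128.7, 72.1]
ee_rot: [-2.119, -2.318, -0.0]
wrist_force: [-1.9, 2.8, -0.5]
opening: 20.1
```

Request:
jog_arm(motion=[[[0,0.001,0],0],[[0,0,0],0],[[0,0,0],0]])

```text
t: 53.3
eef_pos: [492.6, -128.7, 72.1]
ee_rot: [-2.118, -2.317, 0.003]
wrist_force: [-6.4, 0.4, 1.2]
opening: 20.3
```

Request:
jog_arm(motion=[[[0,0.001,0],0],[[0,0,0],0],[[0,0,0],0]])

```text
t: 53.6
eef_pos: [492.6, -128.7, 72.1]
ee_rot: [-2.116, -2.316, 0.006]
wrist_force: [-9.8, 0.6, 5.2]
opening: 19.8
```

Request:
jog_arm(motion=[[[0,0.0015,0],0],[[0,0,0],0],[[0,0,0],0]])

```text
t: 53.9
eef_pos: [492.6, -128.7, 72.0]
ee_rot: [-2.114, -2.314, 0.01]
wrist_force: [-15.2, 1.0, 8.3]
opening: 20.0
```

```bash
python3 - <<'E'
from caps import *
plan()
shot('scene','scene20'); crop('scene20',235,415,155,300,4.2,'c6')
shot('top','top20'); crop('top20',235,400,155,285,4.6,'c5'); caps('top','top20')
E
```

```text
t 53.9 at [ 492.6 -128.7   72. ] yaw 95.16 tilt 0.57 F [-15.2   1.    8.3] open 20.0
top20 loaded 100 [359.4 180.2] [ 618.3 -221.3] 159.5
top20 loaded 89 [327.9 184.1] [ 611.9 -160.3] 159.5
top20 loaded 13 [299.5 183.8] [ 613.9 -105.6] 159.6
top20 loaded 93 [267.4 190.3] [602.4 -43.7] 159.4
top20 carton 86 [159.2 215.1] [572.3 181.1] 100.1
top20 carton 87 [183.  217.6] [565.9 132.9] 100.1
top20 carton 85 [155.9 238.8] [523.7 186.5] 100.4
top20 carton 70 [152.2 262.7] [475.5 192.4] 99.9
```

View pics/c6.png

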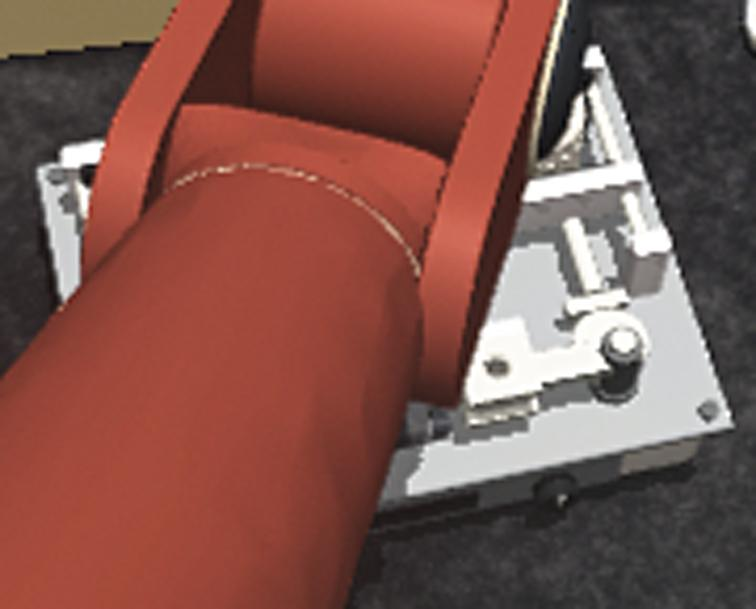

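Request:
jog_arm(motion=[[[0,-0.002,0],0],[[0,-0.002,0],0],[[0,0,0],0],[[0,0,0],0]])

```text
t: 54.4
eef_pos: [492.7, -129.4, 72.7]
ee_rot: [2.119, 2.318, 0.0]
wrist_force: [-1.0, 0.2, 0.1]
opening: 20.0
```

Request:
jog_arm(motion=[[[0,0,0],0],[[0,0,0],0],[[0,0,0],0],[[0,0,0],0],[[0,0,-0.02],0],[[0,0,-0.03],0],[[0,0,-0.03],0],[[0,0,-0.03],0],[[0,0,0],0],[[0,0,0],0]], grip=0.036)

```text
t: 55.4
eef_pos: [492.7, -129.2, 183.3]
ee_rot: [2.118, 2.317, 0.001]
wrist_force: [0.6, 1.1, -0.0]
opening: 35.7
```

```bash
python3 - <<'E'
from caps import *
plan((483.9,-42.3,170,95),(483.9,-42.3,95.5))
shot('scene','scene21'); crop('scene21',235,415,155,300,4.2,'c6')
shot('top','top21'); crop('top21',235,400,155,285,4.6,'c5'); caps('top','top21')
E
```

```text
t 55.4 at [ 492.7 -129.2  183.3] yaw 95.13 tilt 0.11 F [ 0.6  1.1 -0. ] open 35.7
  turn 0.1 : 1 rows [[0,0,0],0.13]
  shift [87.4 -1.2 13.3] mm: 3 rows [0.0291, -0.0004, 0.0044]
  shift [ 0.   0.  74.5] mm: 2 rows [0.0, 0.0, 0.0372]
top21 loaded 96 [359.4 180. ] [ 618.6 -221.3] 159.5
top21 carton 89 [159.4 215.2] [572.  180.8] 100.1
top21 carton 84 [183.  217.5] [566.1 133. ] 100.2
top21 carton 79 [155.8 238.7] [523.8 186.7] 100.2
top21 carton 68 [152.3 262.7] [475.5 192.2] 99.9
top21 pin 52 [269.6 253.5] [484.6 -43.8] 126.3
```

View pics/c6.png

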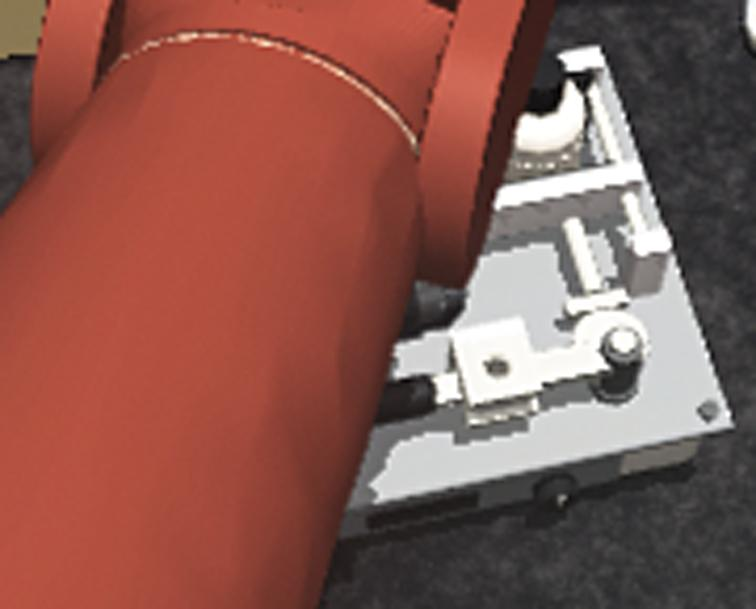

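View pics/c5.png

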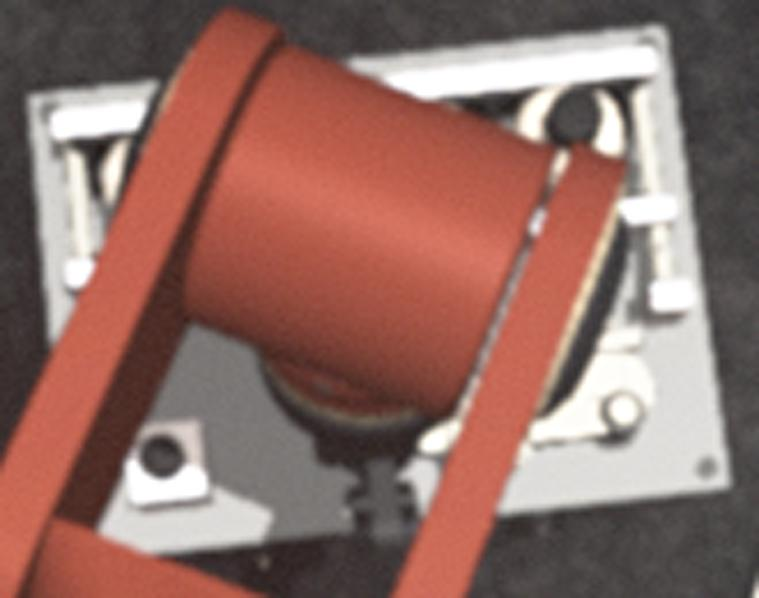

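The lever is back at its stop, matching the first picture, with bar and bottles home. Now the pin.

Request:
jog_arm(motion=[[[0.02,-0.0004,0],0.1],[[0.03,-0.0004,0],0],[[0.025,-0.0004,0],0],[[0.012,0,0],0],[[0,0,0.02],0],[[0,0,0.02],0],[[0,0,0],0],[[0,0,0],0],[[0,0,0],0]], grip=0.045)

```text
t: 56.4
eef_pos: [483.9, -42.8, 143.3]
ee_rot: [2.121, 2.316, 0.001]
wrist_force: [-0.1, 0.5, -0.2]
opening: 45.0
```

```bash
python3 - <<'E'
from h import *
plan((483.6,-41.9,95.8,95))
E
```

```text
t 56.4 at [483.9 -42.8 143.3] yaw 95.01 tilt 0.07 F [-0.1  0.5 -0.2] open 45.0
  turn 0.0 : 1 rows [[0,0,0],0.01]
  shift [ 1.  -0.2 47.5] mm: 2 rows [0.0005, -0.0001, 0.0237]
```

Request:
jog_arm(motion=[[[0.0008,0,0.015],0],[[0,0,0.015],0],[[0,0,0.01],0],[[0,0,0.006],0],[[0,0,0],0],[[0,0,0],0],[[0,0,0],0],[[0,0,0],0]])

```text
t: 57.2
eef_pos: [483.8, -41.8, 97.1]
ee_rot: [2.121, 2.316, 0.001]
wrist_force: [-0.6, 0.4, -0.0]
opening: 45.2
```

Request:
jog_arm(motion=[[[0,0,0],0],[[0,0,0],0],[[0,0,0],0],[[0,0,0],0],[[0,0,0],0],[[0,0,0],0]], grip=0.01, grip_force=50)

```text
t: 57.8
eef_pos: [483.6, -41.8, 96.9]
ee_rot: [2.121, 2.316, 0.001]
wrist_force: [-0.7, 0.1, 3.8]
opening: 17.7
```

Request:
jog_arm(motion=[[[0,0,-0.005],0],[[0,0,-0.01],0],[[0,0,-0.015],0],[[0,0,-0.015],0],[[0,0,-0.01],0],[[0,0,0],0],[[-0.01,0,0],0],[[-0.025,0,0],0],[[-0.035,0,0],0],[[-0.035,0,0],0],[[-0.025,0,0],0],[[-0.01,0,0],0],[[0,0,0],0],[[0,0,0],0],[[0,0,0],0],[[0,0,0],0]])

```text
t: 59.4
eef_pos: [495.5, -180.1, 151.3]
ee_rot: [-2.12, -2.318, -0.0]
wrist_force: [-0.1, -0.2, -0.4]
opening: 18.0
```

```bash
python3 - <<'E'
from h import *
plan((496.1,-181.9,140,95))
shot('scene','scene22'); crop('scene22',300,430,170,290,6,'c6')
shot('top','top22'); crop('top22',300,400,190,290,6,'c5')
E
```

```text
t 59.4 at [ 495.5 -180.1  151.3] yaw 95.11 tilt 0.01 F [-0.1 -0.2 -0.4] open 18.0
  turn 0.1 : 1 rows [[0,0,0],0.11]
  shift [-1.8  0.4 11.3] mm: 1 rows [-0.0018, 0.0004, 0.0113]
```

View pics/c6.png

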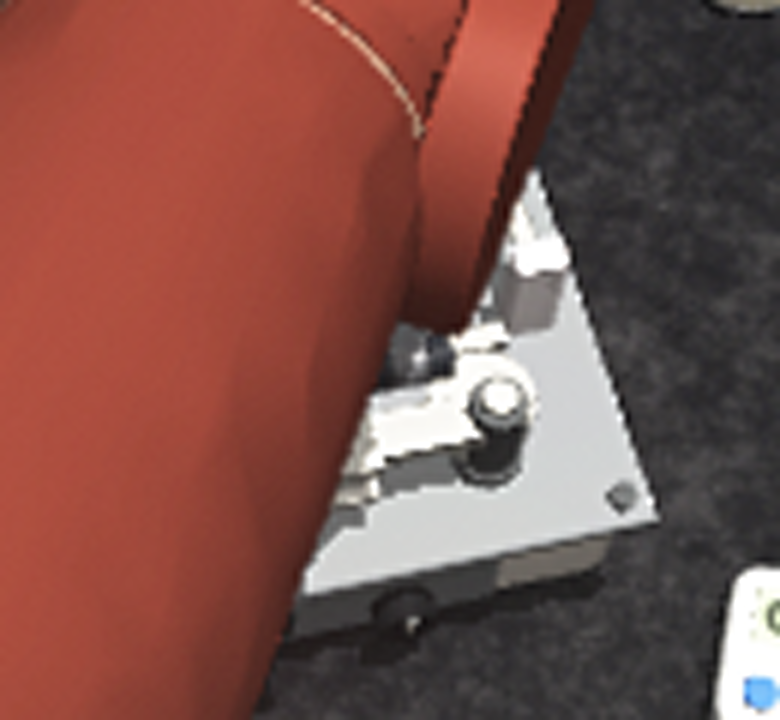

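Request:
jog_arm(motion=[[[-0.0015,0.0003,0.004],0],[[0,0,0.004],0],[[0,0,0],0],[[0,0,0],0],[[0,0,0],0],[[0,0,0],0]])

```text
t: 60.1
eef_pos: [496.0, -182.7, 143.5]
ee_rot: [2.122, 2.317, 0.0]
wrist_force: [0.2, -0.0, 0.2]
opening: 17.6
```

```bash
python3 - <<'E'
from h import *
for i in range(3): plan((496.1,-181.9,136,95)); vision.read_camera('top')
E
```

```text
t 60.1 at [ 496.  -182.7  143.5] yaw 95.03 tilt 0.01 F [ 0.2 -0.   0.2] open 17.6
  turn 0.0 : 1 rows [[0,0,0],0.03]
  shift [0.8 0.1 7.5] mm: 1 rows [0.0008, 0.0001, 0.0075]
t 60.1 at [ 496.1 -182.7  143.6] yaw 95.03 tilt 0.02 F [ 0.  -0.6 -0.4] open 17.6
  turn 0.0 : 1 rows [[0,0,0],0.03]
  shift [0.8 0.1 7.6] mm: 1 rows [0.0008, 0.0001, 0.0076]
t 60.2 at [ 496.1 -182.7  143.6] yaw 95.03 tilt 0.02 F [-0.3  0.4 -0.4] open 18.1
  turn 0.0 : 1 rows [[0,0,0],0.03]
  shift [0.8 0.1 7.6] mm: 1 rows [0.0008, 0.0001, 0.0076]
```

Request:
jog_arm(motion=[[[0.0006,0,0.003],0],[[0,0,0.003],0],[[0,0,0.003],0],[[0,0,0.003],0],[[0,0,0],0],[[0,0,0],0]])

```text
t: 60.85
eef_pos: [495.8, -182.0, 131.2]
ee_rot: [-2.122, -2.317, 0.0]
wrist_force: [-0.1, 0.0, -0.5]
opening: 17.9
```

Request:
jog_arm(motion=[[[0,0,0.002],0],[[0,0,0.002],0],[[0,0,0],0],[[0,0,0],0]])

```text
t: 61.25
eef_pos: [495.9, -182.0, 127.3]
ee_rot: [-2.122, -2.317, 0.0]
wrist_force: [-0.3, 1.1, -0.7]
opening: 18.1
```

Request:
jog_arm(motion=[[[0,0,0.004],0],[[0,0,0.004],0],[[0,0,0.004],0],[[0,0,0],0],[[0,0,0],0]])

```text
t: 61.75
eef_pos: [495.8, -182.0, 115.1]
ee_rot: [-2.121, -2.316, 0.0]
wrist_force: [-0.1, 0.1, -0.1]
opening: 17.7
```

Request:
jog_arm(motion=[[[0,0,0.004],0],[[0,0,0.004],0],[[0,0,0.004],0],[[0,0,0],0],[[0,0,0],0]])

```text
t: 62.25
eef_pos: [495.8, -181.9, 103.2]
ee_rot: [-2.122, -2.316, 0.0]
wrist_force: [0.5, -0.6, -1.2]
opening: 18.0
```

Request:
jog_arm(motion=[[[0,0,0.002],0],[[0,0,0.002],0],[[0,0,0.001],0],[[0,0,0],0],[[0,0,0],0]])

```text
t: 62.75
eef_pos: [495.9, -182.0, 98.4]
ee_rot: [-2.122, -2.317, -0.0]
wrist_force: [-0.3, 0.5, -1.0]
opening: 17.9
```

Request:
jog_arm(motion=[[[0,0,0.001],0],[[0,0,0],0],[[0,0,0],0]])

```text
t: 63.05
eef_pos: [495.9, -182.0, 97.4]
ee_rot: [-2.122, -2.317, 0.0]
wrist_force: [-0.4, -0.8, -0.6]
opening: 17.8
```

Request:
jog_arm(motion=[[[0,0,0.001],0],[[0,0,0],0],[[0,0,0],0]])

```text
t: 63.35
eef_pos: [496.1, -182.1, 97.0]
ee_rot: [2.122, 2.317, 0.0]
wrist_force: [-1.8, 0.7, 3.8]
opening: 18.0
```

Request:
jog_arm(motion=[[[0,0,0.001],0],[[0,0,0],0],[[0,0,0],0]])

```text
t: 63.65
eef_pos: [496.1, -182.1, 96.9]
ee_rot: [2.122, 2.317, -0.0]
wrist_force: [-4.4, 1.5, 8.6]
opening: 17.9
```

The collar is seated at TCP 96.9, the same height as when the pin was regrasped, with 8.6 N. Release, rise and look.

Request:
jog_arm(motion=[[[0,0,0],0],[[0,0,0],0],[[0,0,0],0],[[0,0,0],0],[[0,0,-0.015],0],[[0,0,-0.02],0],[[0,0,-0.025],0],[[0,0,-0.025],0],[[-0.02,-0.02,-0.02],0],[[-0.03,-0.03,0],0],[[-0.04,-0.03,0],0],[[-0.04,-0.02,0],0],[[0,0,0],0],[[0,0,0],0]], grip=0.045)

```text
t: 65.05
eef_pos: [407.5, -321.1, 201.4]
ee_rot: [2.124, 2.314, 0.001]
wrist_force: [0.1, 0.3, -0.4]
opening: 44.8
```

```bash
python3 - <<'E'
from caps import *
plan((410,330,230))
shot('scene','scene23'); shot('top','top23'); crop('top23',235,400,155,285,4.6,'c5'); caps('top','top23')
E
```

```text
t 65.0 at [ 407.5 -321.1  201.4] yaw 94.9 tilt 0.06 F [ 0.1  0.3 -0.4] open 44.8
  shift [648.5  58.1 -28.6] mm: 17 rows [0.0381, 0.0034, -0.0017]
top23 loaded 96 [359.4 180.2] [ 618.4 -221.4] 159.3
top23 loaded 77 [327.8 183.8] [ 612.5 -160.1] 160.0
top23 loaded 76 [297.1 187.2] [ 607.2 -100.9] 159.6
top23 loaded 92 [267.4 190.7] [601.7 -43.8] 159.5
top23 carton 89 [159.4 215.2] [572.2 180.8] 100.2
top23 carton 85 [183.  217.5] [566.2 132.9] 99.8
top23 carton 77 [155.6 238.8] [523.7 186.9] 100.1
top23 carton 69 [152.4 262.6] [475.7 192. ] 99.7
top23 pin 19 [339.8 245.7] [ 496.6 -181.3] 126.8
```

View pics/c5.png

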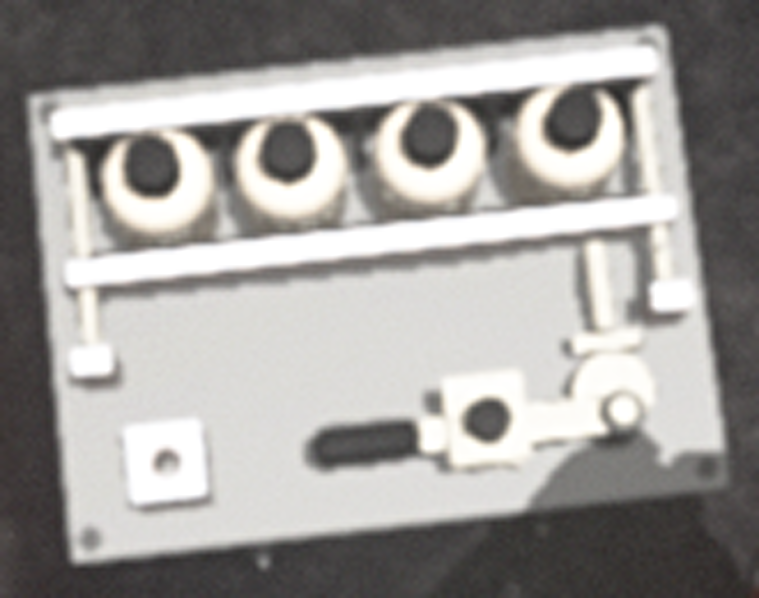

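View pics/top23.png

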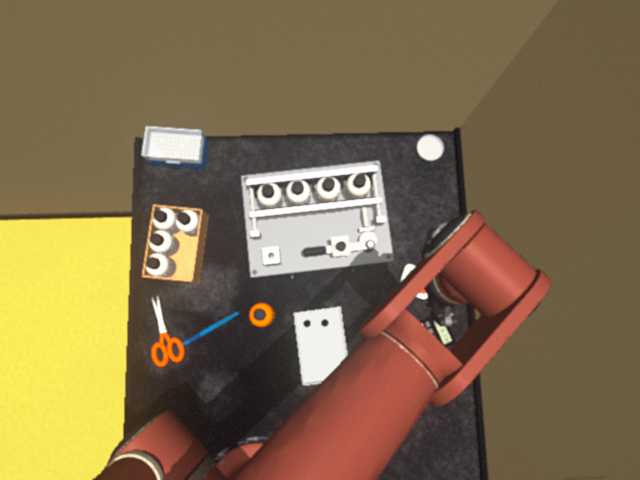

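View pics/scene23.png

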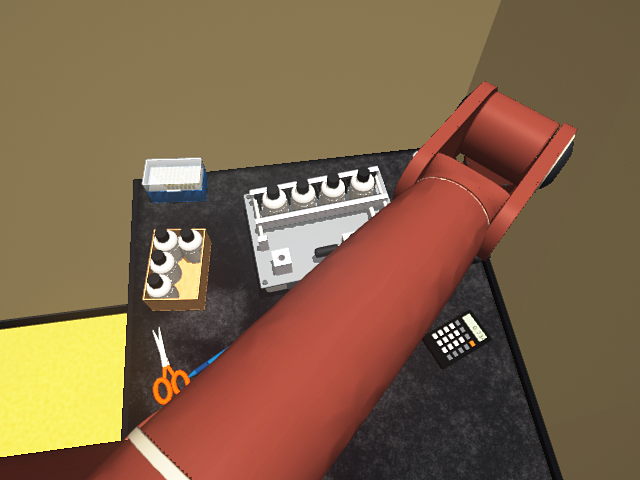

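Request:
jog_arm(motion=[[[0.02,0.01,-0.015],0],[[0.038,0.01,-0.015],0],[[0.038,0.01,0],0],[[0.038,0.005,0],0],[[0.038,0.005,0],0],[[0.038,0.005,0],0],[[0.038,0.005,0],0],[[0.038,0.005,0],0],[[0.038,0.005,0],0],[[0.038,0.005,0],0],[[0,0,0],0],[[0,0,0],0],[[0,0,0],0]])

```text
t: 66.45
eef_pos: [440.6, 46.0, 230.5]
ee_rot: [2.121, 2.317, -0.0]
wrist_force: [0.7, -0.3, -1.0]
opening: 45.0
```

```bash
python3 - <<'E'
from caps import *
plan()
shot('scene','scene24'); shot('top','top24'); caps('scene','scene24'); caps('top','top24')
a=cv2.imread('pics/top0.png')[200:310,380:480]; b=cv2.imread('pics/top24.png')[200:310,380:480]
print('mean diff timer/beaker', cv2.absdiff(a,b).mean())
cv2.imwrite('pics/cmp.png',cv2.resize(np.hstack([a,b]),None,fx=3.8,fy=3.8))
E
```

```text
t 66.5 at [440.6  46.  230.5] yaw 95.06 tilt 0.02 F [ 0.7 -0.3 -1. ] open 45.0
scene24 loaded 110 [363.3 172.2] [ 616.7 -218.8] 159.0
scene24 loaded 117 [332.7 178.3] [ 610.7 -157.9] 159.0
scene24 loaded 119 [302.2 184.2] [605.2 -98.2] 159.0
scene24 loaded 124 [272.5 189.7] [600.5 -40.8] 158.9
scene24 pin 79 [353.4 238.2] [ 494.1 -180.3] 126.3
top24 loaded 97 [359.4 180.2] [ 618.4 -221.4] 159.2
top24 loaded 77 [327.9 183.9] [ 612.5 -160.4] 159.4
top24 loaded 83 [297.1 187.3] [ 607.  -100.8] 159.3
top24 loaded 94 [267.3 190.5] [602.  -43.7] 159.1
top24 pin 17 [339.6 245.4] [ 497.3 -181. ] 127.0
mean diff timer/beaker 2.2587272727272727
```

View pics/cmp.png

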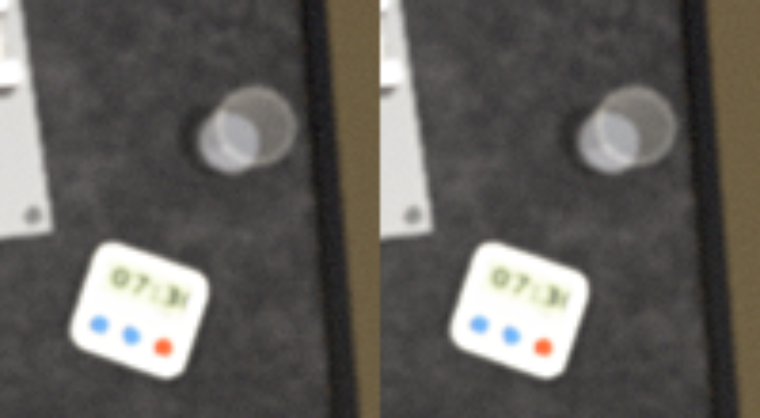

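View pics/scene24.png

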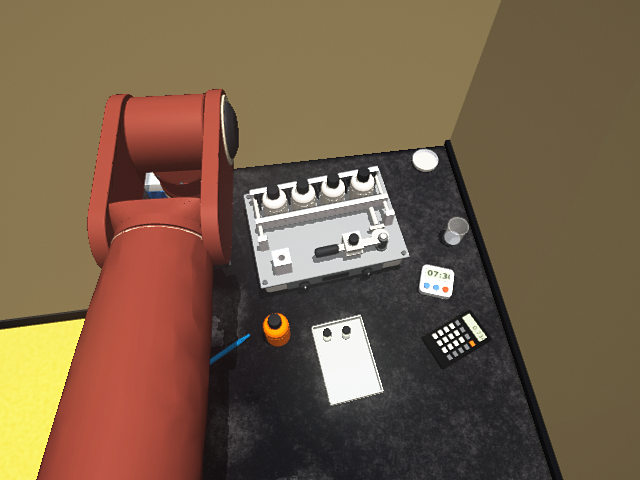

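The timer and beaker are unmoved, all four bays are filled and upright, the lever is at its stop, and the pin head is at its starting height. Handing in.

```bash
python3 -c "
from cell import workorder
print(workorder.job_done())"
```

```text
the job is handed in; nothing more can be done
None
```

The shaker is loaded, clamped and pinned, and I handed the job in at about 66 s. I parked the pin, swung the lever open to its stop and moved two bottles from the carton into places 2 and 3. Then I swung the lever back to its stop and pushed the pin home in the fork.

**Last checks**
- **Bottles:** all four stand upright in a line against the rail, with cap tops at about 159 mm. The four spares were upright in an unmoved carton when last seen at 65 s. The arm hid the carton in the final picture.
- **Lever:** it was held at its stop with 15 N and did not move. In the picture it sits where it started.
- **Pin:** the collar is seated on the fork. It stopped at the same tool height as in the parking block, with about 9 N, and the head reads about 126–127 mm, as at the start.
- **Timer and beaker:** neither has moved compared with the first picture.

**What disagreed**
- **Fingertips:** they sat about 12 mm above the reported tool point, where the description puts them 22 mm below it. My first two grasps of the pin therefore closed on nothing, and one probe touched its head with about 12 N. I used the measured height after that.
- **Grip opening:** it read about 2 mm under the stated widths of the pin and the caps.

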